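# Gauge the depth of a slanted blind bore

## Task

Slide the depth gauge out of its fork stand by the handle and lower its rod, square to the slanted face, into the workpiece's blind bore until the rod bottoms out and its stop collar lies against the face. Hold it bottomed for about a second, then hang the gauge back in the fork, upright on its flange, with the stop collar still where the bore set it.

Things in the scene. Friction and masses are not known exactly. Their poses are not given: they have to be found in the camera images.
- gauge_grip (a point): Centre of the depth gauge's handle, on the gauge's axis 158 mm above its tip. The gauge is loose, 190 mm long, 0.2 to 0.35 kg; at first it hangs upright in the fork stand, turned up to 0.3 rad from it. The handle is square aluminium, 24 x 24 mm, from 126 to 190 mm above the tip. z runs along the axis from tip to handle; x and y are square to the handle's flats.
- gauge_tip (a point): The lower end of the gauge's steel rod, on its axis; axes as the handle's. The rod is 12 mm in diameter and 120 mm long, its end slightly bevelled.
- gauge_flange (a point): Centre of the underside of the gauge's flange, 120 mm above the tip on the axis; axes as the handle's. The flange is a dark disc between rod and handle, 40 mm in diameter and 6 mm thick.
- collar_under (a point): Centre of the underside of the stop collar, on the rod's axis; axes as the handle's. The collar is a dark steel ring 30 mm in diameter and 18 mm tall (plus a 5 mm thumb screw on one side). It slides on the gauge's rod with about 3 N of friction and stays where it is left.
- stop_collar (a joint): Reading of the gauge: distance in m from the rod's tip to the underside of the stop collar, 0 to 0.095. It starts between 0.012 and 0.028; the face round the bore pushes the collar up as the rod goes in, so that a bottomed rod leaves the depth of the bore here.
- workpiece: Aluminium block 70 x 62 mm, 50 mm thick, clamped on a fixed sine plate (base 100 x 74 mm) and sloping 30 degrees down towards the robot. Origin at the centre of its underside; z is square to its upper face and along the bore, pointing out of it (up and towards the robot); y is level.
- bore_mouth (a point): Centre of the bore's mouth in the upper face, 50 mm along z from the block's origin; axes as the block's. The bore is round, 16 mm in diameter with a 2.5 mm chamfer, blind, 42 mm deep, and the only hole.
- bore_floor (a point): Centre of the bore's floor, 42 mm below the mouth along the block's z.
- fork_seat (a point): Centre of the flange's underside when the gauge hangs in the fork stand, 152 mm above the bench; z is up. Stand fixed, base 90 x 80 mm, 20 mm column 30 mm behind (+x). The fork is level, 8 mm thick; its prongs reach 35 mm from here to -x and flare 12 mm more. The slot, 20 mm wide, open to -x, ends 10 mm behind here: the rod passes, flange and collar do not, so the gauge leaves and enters along it.

How it is judged:
On the way:
1. the rod is bottomed in the bore, square to the face, with the stop collar against the face, for half a second (z of gauge_tip in the frame of bore_floor below 0.002 m and distance between gauge_tip and bore_floor below 0.005 m and angle between the z axis of gauge_tip and the z axis of workpiece, either way round below 0.12 rad and z of collar_under in the frame of bore_mouth below 0.0025 m), for 0.5 s.
At the end, for the whole second after the job is handed in: The gauge hangs at rest in the fork stand: flange on the prongs (height within 3 mm, at most 13 mm from the seat), upright within 0.09 rad, and the stop collar reads the 42 mm depth of the bore (39.5 to 44.5 mm) (horizontal distance between gauge_flange and fork_seat below 0.013 m and z of gauge_flange in the frame of fork_seat between -0.003 and 0.003 m and angle between gauge_flange's own z axis and vertical below 0.09 rad and value of joint stop_collar between 0.0395 and 0.0445 m and velocity of joint stop_collar below 0.005 m/s); the robot touches nothing.
It also fails if it takes over 58 s, if anything falls off the work surface, if the arm or the gripper's body presses on something with over 40 N, if the wrist force passes 120 N, or if a joint passes its speed limit or range.

## Robot

A 6-joint arm with a two-finger parallel gripper is mounted at the origin on a cart in front of the work surface, level with it; the furniture and walls round the work are solid. World frame = base frame: x ahead of the robot, y to its left, z up, the work surface at z = 0. Lengths are in m, angles in rad, forces in N, time in s.
With the tool pointing down it reaches from about 0.35 to 0.975 m from the base axis. Payload 4.9 kg.
Tool frame: the origin (TCP) lies at the very end of the fingers, on their centre line; the grasp point (between the pads) lies 19 mm behind it; x points along the fingers, y is the direction in which the jaws open and shut, and the axes are right-handed (so a half turn about x gives the same grasp; the last joint's range is limited). The gripper opens to 85 mm and grips with 20 to 120 N. Pads are 22 mm wide; open, the fingers measure 114 mm over their backs; the gripper's body (76 mm by 85 mm) begins 54 mm behind the grasp point. The pads swing forward as they close: fully open they stand 13 mm farther back than shut.
Start: joints at [-1.279, 0.053, 1.613, -0, 1.476, -0.119], TCP at [0.25, -0.573, 0.204] pointing down, gripper open.
Joint ranges: [-3.01, 3.01], [-1.01, 2.22], [0.06, 2.58], [-1.02, 4.17], [0.09, 2.62], [-3.14, 3.14]. Speed limits (rad/s): [2.57, 2.57, 3.14, 3.14, 3.14, 3.14].

## Interface

Orientations are given as a unit quaternion [w, x, y, z].
In Python, from plant import manip gives the robot as it stands.
- The arm moves only by the tool play_rows, never from a script. Its argument "plan" is a list of rows, each a list of 5 numbers: the shift along the tool's x, y, z in mm, then the turn about the tool's x in rad, then the closure, from -1 (fully open) to 1 (shut). A call has 1 to 8 rows; each row is the pose to reach, as a shift and turn from the pose commanded when the call began, along the tool's axes at that moment; what a row does not reach only later rows make up. A row lasts 1/8 s, in which the tool goes at most 62.5 mm and 10.7 degrees, less where a joint would pass 70% of its speed; a pose out of reach is approached as far as the arm can. A call with a gripper value outside its range is refused whole. The fingers move at their own pace and stop on an object; the grip force is fixed at half the most. Time passes only in rows, so rows that repeat a pose let the fingers close. It gives the time, the measured TCP pose, the force and the opening at its end, in the units of the state.
- manip.state(): the state, without advancing time (a new reading comes with each control period).
- manip.grab_frame(name): name is "scene" or "top" or "wrist"; returns a dict with "img" (384x512x3 uint8, red, green, blue), "range_z" (384x512 float32, m along the optical axis (not along the pixel's ray), 0 where there is no reading), "fx", "fy", "cx", "cy" (pixels), "origin" and "rotation" of the camera in the world. Camera axes: x right, y up, looking along -z (the intrinsics and any distortion apply to the point x, -y, -z); pixel columns grow to the right and rows downward; lengths in m; the calibration is good to about 2 mm. A picture is of the moment at which its call begins.
- manip.job_done(): hands the job in, once; it reports no verdict.
The state is a dict: "time": time; "joint_pos": joint angles; "joint_vel": joint speeds; "joint_efforts": joint torques, N m; "tool_pos": TCP position; "tool_rot": TCP orientation; "contact_force": force on the tool from outside, world axes, zero at the start; "ft_torque": the same for the moment, N m; "gripper_width": opening from 0.0 (shut) to 1.0 (fully open).
Only numpy, scipy, OpenCV 4.12 (cv2) and the standard library are available. Lean on these libraries where they do the work, as an engineer would, in place of code of your own. Each camera call takes 0.05 s, during which the arm holds its last target. There are 200 camera calls.

## Working session

There is one attempt and no reset: what is moved stays moved. The work goes in short steps, Python scripts to look and compute and a tool call to move; the robot and the scene stay as the last step left them, time stands still between calls to the robot, and variables do not carry over. Pictures are saved under pics/ and viewed, about 8 in all and at most 12, crops included, and the job is handed in when it is done.

Besides the shell and the picture viewer there is one more tool, called as a command line: name --pt "numbers of a row" for each row, then --argument value for the rest. play_rows: Moves the arm, as the interface text tells. Its arguments: {"type":"object","properties":{"plan":{"type":"array"}},"required":["plan"]}

```bash
ls; mkdir -p pics
cat > h.py <<'E'
import numpy as np, cv2
from plant import manip
def grab(n,save=None):
    f=manip.grab_frame(n)
    if save: cv2.imwrite('pics/'+save,f['img'][:,:,::-1]); np.savez('pics/'+save+'.npz',**{k:v for k,v in f.items()})
    return f
def pt(f,u,v,z=None):
    z=float(f['range_z'][int(v),int(u)]) if z is None else z
    return np.array(f['origin'])+np.array(f['rotation'])@np.array([(u-f['cx'])/f['fx']*z,-(v-f['cy'])/f['fy']*z,-z])
def proj(f,p):
    c=np.array(f['rotation']).T@(np.array(p)-f['origin']); return f['cx']-f['fx']*c[0]/c[2], f['cy']+f['fy']*c[1]/c[2]
E
python3 - <<'E'
from h import *
a=grab('scene','s0.png');b=grab('top','t0.png')
for f in(a,b): print(f.keys(),f['origin'],f['rotation'],f['fx'],f['fy'],f['cx'],f['cy'])
print(manip.state())
c=np.vstack([a['img'],b['img']])[:,:,::-1]
cv2.imwrite('pics/c0.png',cv2.resize(np.hstack([a['img'],b['img']])[:,:,::-1],(800,300)))
E
```

```text
pics
dict_keys(['img', 'range_z', 'fx', 'fy', 'cx', 'cy', 'origin', 'rotation']) [0.70917111 0.16350211 0.86576273] [0.22739176 0.07397739 0.27093487 0.93242406] 408.56174270564276 408.56174270564276 247.46974515549476 194.36811232144936
dict_keys(['img', 'range_z', 'fx', 'fy', 'cx', 'cy', 'origin', 'rotation']) [ 0.39562321 -0.24000612  0.97644903] [ 0.7136995   0.05534556 -0.02900321 -0.69765945] 376.1101718684492 376.1101718684492 252.39473213893862 192.03162359568904
{'time': 0.1, 'joint_pos': array([-1.27901290e+00,  5.32983580e-02,  1.61418559e+00, -7.27418217e-06,
        1.47605893e+00, -1.18990021e-01]), 'joint_vel': array([ 0.00200536,  0.00177438, -0.00434499,  0.00185337, -0.00109228,
        0.00121079]), 'joint_efforts': array([ 7.04326358e-04, -3.94907928e+01, -3.71363497e+01, -1.23771160e-04,
        3.93912080e-03, -2.54570483e-05]), 'tool_pos': array([ 0.24939123, -0.57238356,  0.20296412]), 'tool_rot': array([-0.14352489, -0.69218252, -0.14489833,  0.69230661]), 'contact_force': array([ 0.08254222,  0.34090818, -0.72069253]), 'ft_torque': array([-0.02903287, -0.02862447, -0.01434137]), 'gripper_width': 0.9989170928528022}
```

View pics/s0.png

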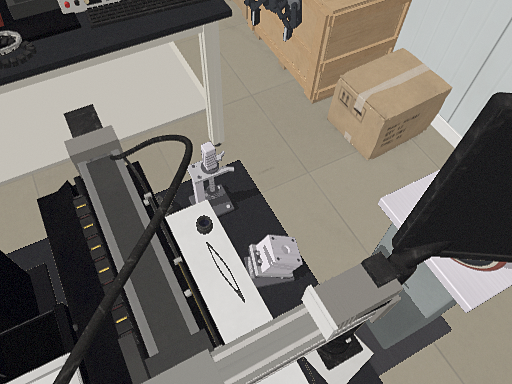

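View pics/t0.png

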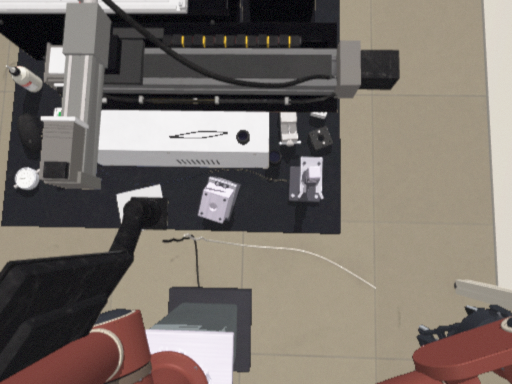

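Scene: gauge/fork at scene (208,160) and top (312,180); the workpiece is at scene (275,258) and top (218,200). Enlarged crops next.

```bash
cat > h.py <<'E'
import numpy as np, cv2
from scipy.spatial.transform import Rotation as R
from plant import manip
def q2R(q): return R.from_quat(np.roll(q,-1)).as_matrix()
def fix(f):
    f=dict(f); f['rotation']=np.array(f['rotation'])
    if f['rotation'].size==4: f['rotation']=q2R(f['rotation'])
    return f
def grab(n,save=None):
    f=fix(manip.grab_frame(n))
    if save: cv2.imwrite('pics/'+save,f['img'][:,:,::-1]); np.savez('pics/'+save+'.npz',**f)
    return f
def load(s): return fix(np.load('pics/'+s+'.npz'))
def ray(f,u,v): return f['rotation']@np.array([(u-f['cx'])/f['fx'],-(v-f['cy'])/f['fy'],-1])
def pt(f,u,v,z=None):
    z=float(f['range_z'][int(round(v)),int(round(u))]) if z is None else z
    return f['origin']+ray(f,u,v)*z
def cloud(f,u0,u1,v0,v1):
    v,u=np.mgrid[v0:v1,u0:u1]; z=f['range_z'][v0:v1,u0:u1]
    c=np.stack([(u-f['cx'])/f['fx']*z,-(v-f['cy'])/f['fy']*z,-z],-1)
    return c@f['rotation'].T+f['origin']
def proj(f,p):
    c=f['rotation'].T@(np.array(p)-f['origin']); return f['cx']-f['fx']*c[0]/c[2], f['cy']-f['fy']*c[1]/-c[2]
def tri(*l):
    A=0;b=0
    for f,u,v in l:
        d=ray(f,u,v);d/=np.linalg.norm(d);P=np.eye(3)-np.outer(d,d);A=A+P;b=b+P@f['origin']
    p=np.linalg.solve(A,b); return p,[np.hypot(*(np.array(proj(f,p))-(u,v))) for f,u,v in l]
def tool():
    s=manip.state(); return s,np.array(s['tool_pos']),q2R(s['tool_rot'])
E
python3 - <<'E'
from h import *
s=load('s0.png');t=load('t0.png')
def crop(f,u0,v0,w,h,k): return cv2.resize(f['img'][v0:v0+h,u0:u0+w,::-1],None,fx=k,fy=k,interpolation=cv2.INTER_CUBIC)
a=crop(s,180,135,130,150,3);a=cv2.resize(a,(390,450)); b=crop(t,190,145,140,90,3)[:, :410]
o=np.zeros((450,800,3),np.uint8);o[:,:390]=a;o[:270,390:]=b
cv2.imwrite('pics/c1.png',o)
for n,f,l in(('s',s,[(208,160),(204,225),(275,258),(225,200),(100,200),(300,315),(130,150)]),('t',t,[(312,180),(295,180),(218,200),(242,137),(250,160),(70,170),(80,60),(60,110),(370,70),(230,75),(150,205)])):
    for p in l: print(n,p,pt(f,*p).round(3))
E
```

```text
s (208, 160) [ 0.534 -0.324  0.195]
s (204, 225) [ 0.606 -0.184  0.205]
s (275, 258) [ 0.497 -0.1    0.113]
s (225, 200) [ 0.501 -0.327  0.009]
s (100, 200) [ 0.754 -0.275  0.27 ]
s (300, 315) [0.583 0.072 0.385]
s (130, 150) [ 0.677 -0.297  0.337]
t (312, 180) [ 0.517 -0.333  0.197]
t (295, 180) [ 0.545 -0.312  0.01 ]
t (218, 200) [ 0.479 -0.127  0.109]
t (242, 137) [ 0.605 -0.185  0.202]
t (250, 160) [ 0.576 -0.199  0.106]
t (70, 170) [0.49  0.06  0.423]
t (80, 60) [0.686 0.081 0.381]
t (60, 110) [0.719 0.316 0.025]
t (370, 70) [ 0.718 -0.432  0.282]
t (230, 75) [ 0.711 -0.163  0.27 ]
t (150, 205) [0.468 0.049 0.055]
```

View pics/c1.png

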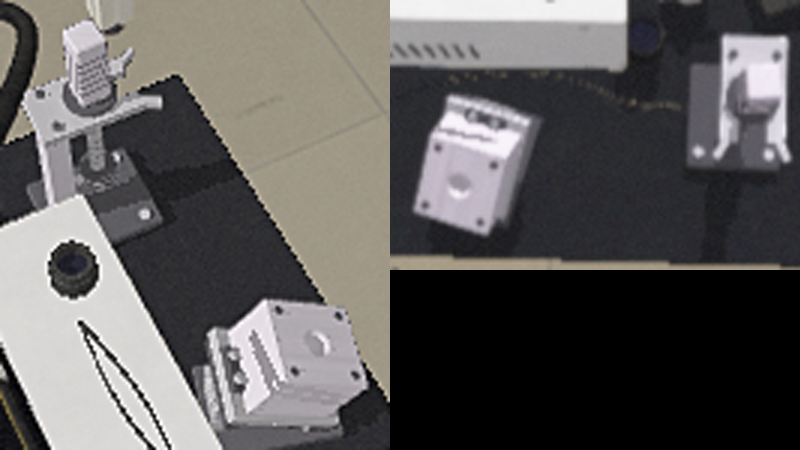

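Bore mouth: top (213,207), scene (286,249). Handle top: top crop about (767,78), i.e. pixel (316,171). The tool can only yaw about vertical. So I plan to swing the gauge about the jaw axis inside the pads by pushing its rod on the slot end.

Run:
```python
from h import *
s=load('s0.png');t=load('t0.png')
S,p,T=tool(); print('tool axes cols\n',T.round(3))
print('bore tri',tri((t,213,206.7),(s,286,249)), pt(t,213,206.7).round(4),pt(s,286,249).round(4))
C={}
for n,f,b in(('t',t,(195,235,185,225)),('s',s,(240,305,230,285))):
    c=cloud(f,*b).reshape(-1,3); c=c[(c[:,2]>.06)&(c[:,2]<.16)&(c[:,0]<.56)]
    # ransac plane tilt 30
    best=0;rng=np.random.default_rng(0)
    for i in range(600):
        a=c[rng.choice(len(c),3,False)];m=np.cross(a[1]-a[0],a[2]-a[0]);L=np.linalg.norm(m)
        if L<1e-5: continue
        m/=L;m*=np.sign(m[2])
        if abs(m[2]-.866)>.08: continue
        k=abs((c-a[0])@m)<.0025
        if k.sum()>best: best=k.sum();K=k
    q=c[K];m=np.linalg.svd(q-q.mean(0))[2][2];m*=np.sign(m[2])
    print(n,best,'normal',m.round(3),'tilt',np.degrees(np.arccos(m[2])).round(1),'yaw of -n_xy',np.degrees(np.arctan2(-m[1],-m[0])).round(1),'centroid',q.mean(0).round(4))
    r=cv2.minAreaRect((np.stack([np.cross([0,0,1],m)/np.linalg.norm(np.cross([0,0,1],m))@q.T, np.cross(m,np.cross([0,0,1],m)/np.linalg.norm(np.cross([0,0,1],m)))@q.T],1)*1000).astype(np.float32));print(r)
for n,f,b in(('t',t,(280,335,145,210)),('s',s,(180,240,130,220))):
    c=cloud(f,*b).reshape(-1,3); c=c[(c[:,0]<.6)&(c[:,1]<-.25)]
    h=c[(c[:,2]>.213)&(c[:,2]<.24)]; g=c[(c[:,2]>.17)&(c[:,2]<.213)]; fk=c[(c[:,2]>.143)&(c[:,2]<.16)]
    print(n,'top',len(h),h.mean(0).round(4),h.min(0).round(3),h.max(0).round(3),cv2.minAreaRect((h[:,:2]*1000).astype(np.float32)))
    print(' handle',g.min(0).round(3),g.max(0).round(3),' fork',len(fk),fk.min(0).round(3),fk.max(0).round(3), cv2.minAreaRect((fk[:,:2]*1000).astype(np.float32)))
```

```text
tool axes cols
 [[-0.001  0.399 -0.917]
 [ 0.002 -0.917 -0.399]
 [-1.    -0.002 -0.   ]]
bore tri (array([ 0.46311268, -0.11313298,  0.09695261]), [np.float64(0.532942686170565), np.float64(0.6097379515265692)]) [ 0.4655 -0.1114  0.0794] [ 0.4599 -0.1148  0.0901]
t 623 normal [-0.476  0.142  0.868] tilt 29.8 yaw of -n_xy -16.6 centroid [ 0.465  -0.1135  0.0962]
((-24.378265380859375, 462.1806335449219), (62.33426284790039, 71.60091400146484), 0.2322714924812317)
s 710 normal [-0.477  0.145  0.867] tilt 29.9 yaw of -n_xy -16.9 centroid [ 0.4655 -0.1121  0.0981]
((-26.38801383972168, 461.6379089355469), (63.832611083984375, 72.80677795410156), 0.6447696089744568)
t top 144 [ 0.5283 -0.3349  0.2214] [ 0.517 -0.347  0.213] [ 0.54  -0.323  0.225] ((528.3409423828125, -335.04058837890625), (22.856477737426758, 23.901931762695312), 1.0552371740341187)
 handle [ 0.516 -0.347  0.17 ] [ 0.54  -0.323  0.213]  fork 535 [ 0.482 -0.363  0.144] [ 0.575 -0.307  0.16 ] ((528.8709106445312, -335.36029052734375), (56.3696403503418, 92.7087173461914), 89.26518249511719)
s top 145 [ 0.5293 -0.3318  0.2219] [ 0.516 -0.347  0.214] [ 0.541 -0.322  0.226] ((528.5933837890625, -334.1765441894531), (24.445049285888672, 24.770666122436523), 3.2918717861175537)
 handle [ 0.515 -0.345  0.171] [ 0.541 -0.321  0.213]  fork 552 [ 0.482 -0.363  0.145] [ 0.575 -0.306  0.16 ] ((528.7250366210938, -335.256591796875), (56.592689514160156, 91.7491683959961), 89.00530242919922)
```

Block face tilt 29.9°, yaw −16.7°, mouth at about (0.463,−0.113,0.0965). Handle axis is at (0.5285,−0.335) with its top at 0.222. Next I check the obstacles on the left and the yaw from the clouds, then move.

Run:
```python
from h import *
t=load('t0.png');s=load('s0.png')
print('origin px',proj(t,[0,0,0]))
for p in [(20,290),(60,300),(100,270),(120,245),(140,215),(150,205),(50,270),(95,185),(50,185),(75,130),(30,350),(205,340),(130,330),(100,340)]: print(p,pt(t,*p).round(3))
c=cloud(t,0,230,150,384).reshape(-1,3)
k=(c[:,0]>.12)&(c[:,2]>.15)
for x in np.arange(.12,.56,.04):
    q=c[k&(abs(c[:,0]-x)<.02)]
    if len(q): i=q[:,1].argmin(); print(x.round(2),'min y',q[i].round(3),'z',q[:,2].min().round(2),q[:,2].max().round(2))
```

```text
origin px (np.float64(165.7000792022061), np.float64(395.7957403329681))
(20, 290) [0.334 0.018 0.579]
(60, 300) [0.305 0.036 0.464]
(100, 270) [0.339 0.014 0.396]
(120, 245) [0.373 0.049 0.234]
(140, 215) [0.439 0.047 0.133]
(150, 205) [0.468 0.049 0.055]
(50, 270) [0.351 0.012 0.537]
(95, 185) [0.477 0.054 0.35 ]
(50, 185) [ 0.521  0.343 -0.005]
(75, 130) [0.554 0.059 0.419]
(30, 350) [0.25  0.049 0.5  ]
(205, 340) [ 0.137 -0.093  0.003]
(130, 330) [0.221 0.005 0.271]
(100, 340) [0.222 0.028 0.347]
0.12 min y [ 0.123 -0.028  0.241] z 0.22 0.3
0.16 min y [ 0.141 -0.026  0.231] z 0.22 0.41
0.2 min y [ 0.18  -0.018  0.236] z 0.21 0.52
0.24 min y [ 0.22  -0.006  0.243] z 0.2 0.55
0.28 min y [0.283 0.03  0.524] z 0.26 0.57
0.32 min y [0.34  0.013 0.345] z 0.26 0.59
0.36 min y [0.348 0.009 0.482] z 0.18 0.59
0.4 min y [ 0.396 -0.24   0.976] z 0.15 0.98
0.44 min y [0.42  0.042 0.151] z 0.15 0.16
0.48 min y [0.484 0.053 0.372] z 0.33 0.44
0.52 min y [0.524 0.058 0.401] z 0.33 0.43
0.56 min y [ 0.579 -0.157  0.19 ] z 0.15 0.34
```

play_rows --pt "-60 0 0 0 -1" --pt "-110 0 0 0 -1" --pt "-130 0 -60 0 -1" --pt "-130 0 -120 0 -1"

```text
time: 0.6
tool_pos: [0.3606, -0.5256, 0.3371]
tool_rot: [0.145, 0.693, 0.142, -0.692]
contact_force: [-0.7, 0.1, -0.0]
gripper_width: 1.003
```

play_rows --pt "0 -30 -50 0.1 -1" --pt "0 -55 -110 0.2 -1" --pt "0 -80 -170 0.3 -1" --pt "0 -107 -229 0.375 -1" --pt "0 -107 -229 0.375 -1" --pt "0 -107 -229 0.375 -1"

```text
time: 1.35
tool_pos: [0.5268, -0.3352, 0.3335]
tool_rot: [-0.013, -0.707, -0.013, 0.707]
contact_force: [0.5, 0.1, 0.5]
gripper_width: 0.999
```

Run:
```python
from h import *
t=grab('top','t1.png');w=grab('wrist','w1.png')
S,p,T=tool();print(p,T.round(3),S['joint_pos'])
cv2.imwrite('pics/c2.png',cv2.resize(np.hstack([t['img'],w['img']])[:,:,::-1],(800,300)))
c=cloud(w,0,512,0,384).reshape(-1,3)
for z0,z1 in((.213,.23),):
    k=(c[:,2]>z0)&(c[:,2]<z1)&(abs(c[:,0]-.528)<.03)&(abs(c[:,1]+.335)<.03); q=c[k]
    print(k.sum()); 
    if k.sum()>5: print(q.mean(0),cv2.minAreaRect((q[:,:2]*1000).astype(np.float32)))
```

```text
[ 0.52601505 -0.33649167  0.33375674] [[-0.001  0.035 -0.999]
 [ 0.    -0.999 -0.035]
 [-1.    -0.     0.001]] [-6.87976806e-01  7.75777995e-03  1.44616887e+00 -4.72797114e-04
  1.68824920e+00  8.48162989e-01]
607
[ 0.5285355  -0.33448913  0.22158909] ((527.0308837890625, -334.3568115234375), (24.35715675354004, 23.53946304321289), 2.848461151123047)
```

View pics/c2.png

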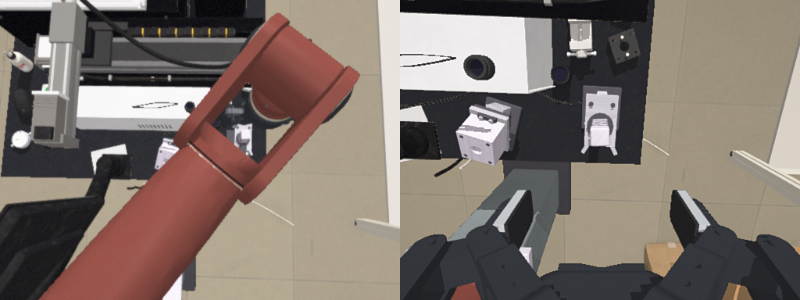

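Top view: forearm lies to the −y side of the tool, away from the tablet at left. Wrist view: gauge upright at (600,130) in the fork. Descending to grasp the handle.

play_rows --pt "50 -2 -2 0.0 -1" --pt "100 -2 -2 0.0 -1" --pt "140 -2 -2 0.0 -1" --pt "162 -2 -2 0.0 -1" --pt "162 -2 -2 0.0 -1" --pt "162 -2 -2 0.0 -0.3"

```text
time: 2.2
tool_pos: [0.5295, -0.3347, 0.1745]
tool_rot: [0.013, 0.708, 0.012, -0.706]
contact_force: [0.1, 0.0, 0.8]
gripper_width: 0.817
```

play_rows --pt "0 0 0 0 0.2" --pt "0 0 0 0 1" --pt "0 0 0 0 1" --pt "0 0 0 0 1" --pt "0 0 0 0 1" --pt "0 0 0 0 1"

```text
time: 2.95
tool_pos: [0.5294, -0.3339, 0.1736]
tool_rot: [0.013, 0.708, 0.012, -0.706]
contact_force: [0.8, 0.2, 5.4]
gripper_width: 0.271
```

Gripped (23 mm). Lift 45 mm while checking what stands behind the fork.

play_rows --pt "-10 0 0 0 1" --pt "-25 0 0 0 1" --pt "-40 0 0 0 1" --pt "-45 0 0 0 1" --pt "-45 0 0 0 1"

```text
time: 3.58
tool_pos: [0.529, -0.3336, 0.2178]
tool_rot: [0.013, 0.707, 0.012, -0.707]
contact_force: [-0.3, -0.2, -3.4]
gripper_width: 0.269
```

Run:
```python
from h import *
t=load('t0.png')
c=cloud(t,0,512,0,384).reshape(-1,3)
for x in np.arange(.56,.8,.02):
    q=c[(abs(c[:,0]-x)<.01)&(abs(c[:,1]+.335)<.09)]
    print(x.round(2),len(q),q[:,2].max().round(3) if len(q) else '')
s=grab('scene','s1.png');o=s['img'][100:230,150:280,::-1];cv2.imwrite('pics/c3.png',cv2.resize(o,None,fx=4,fy=4,interpolation=cv2.INTER_CUBIC))
S,p,T=tool();print(p,S['contact_force'])
```

```text
0.56 527 0.157
0.58 413 0.156
0.6 366 0.039
0.62 494 0.038
0.64 674 0.404
0.66 781 0.377
0.68 1492 0.343
0.7 2072 0.314
0.72 1300 0.291
0.74 913 0.291
0.76 812 0.291
0.78 334 0.29
[ 0.52869426 -0.33337908  0.21707148] [ 0.7550975  -0.44201581 -3.07942834]
```

View pics/c3.png

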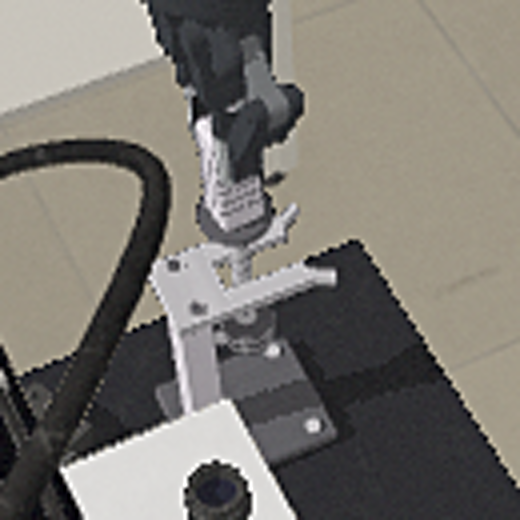

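Gauge lifted, collar just under the fork (245,320), a hose arches at left (150,170). Check the hose's position.

Run:
```python
from h import *
for n in('t0.png','s0.png'):
    f=load(n); c=cloud(f,0,512,0,384).reshape(-1,3)
    q=c[(c[:,0]>.55)&(c[:,0]<.72)&(c[:,1]<-.2)&(c[:,1]>-.46)&(c[:,2]>.3)&(c[:,2]<.7)]
    for x in np.arange(.58,.72,.02):
        r=q[abs(q[:,0]-x)<.01]
        if len(r): print(n,x.round(2),len(r),r.min(0).round(3),r.max(0).round(3))
```

```text
t0.png 0.62 113 [ 0.619 -0.237  0.406] [ 0.63  -0.201  0.444]
t0.png 0.64 145 [ 0.63  -0.275  0.367] [ 0.65  -0.217  0.427]
t0.png 0.66 65 [ 0.65  -0.297  0.333] [ 0.67  -0.268  0.377]
t0.png 0.68 56 [ 0.671 -0.321  0.304] [ 0.69  -0.291  0.343]
t0.png 0.7 22 [ 0.69  -0.327  0.3  ] [ 0.699 -0.313  0.314]
s0.png 0.62 36 [ 0.624 -0.226  0.423] [ 0.63  -0.2    0.446]
s0.png 0.64 109 [ 0.63  -0.269  0.376] [ 0.65  -0.214  0.428]
s0.png 0.66 80 [ 0.65  -0.291  0.341] [ 0.67  -0.262  0.38 ]
s0.png 0.68 67 [ 0.67  -0.314  0.309] [ 0.69  -0.288  0.348]
s0.png 0.7 29 [ 0.69  -0.328  0.301] [ 0.7   -0.31   0.318]
```

play_rows --pt "0 0 -6 0 1" --pt "0 0 -13 0 1" --pt "0 0 -20 0 1" --pt "0 0 -27 0 1" --pt "0 0 -34 0 1" --pt "0 0 -41 0 1" --pt "0 0 -47 0 1" --pt "0 0 -52 0 1"

```text
time: 4.62
tool_pos: [0.5782, -0.3311, 0.2142]
tool_rot: [-0.011, -0.704, -0.014, 0.71]
contact_force: [-7.1, 0.6, -4.8]
gripper_width: 0.265
```

Run:
```python
from h import *
s=grab('scene','s2.png');o=s['img'][100:230,150:280,::-1];cv2.imwrite('pics/c4.png',cv2.resize(o,None,fx=4,fy=4,interpolation=cv2.INTER_CUBIC))
S,p,T=tool();print(p,S['contact_force'],S['ft_torque'])
```

```text
[ 0.57893333 -0.33100554  0.21439221] [-5.40320415 -0.33050066 -3.88385256] [ 0.00675896  1.39929223 -0.05339701]
```

View pics/c4.png

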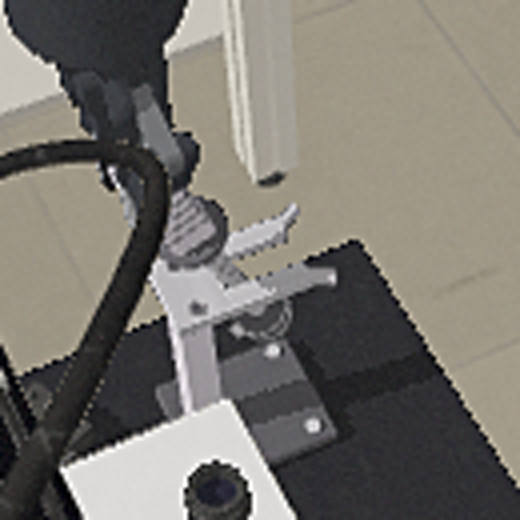

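The gauge is tilted about 27° in the pads: handle (195,235) over the fork, tip toward −x. Withdraw along the slot, then up.

play_rows --pt "0 0 10 0 1" --pt "0 0 25 0 1" --pt "0 0 45 0 1" --pt "0 0 70 0 1" --pt "0 0 95 0 1" --pt "-20 0 120 0 1" --pt "-60 0 140 0 1" --pt "-90 0 150 0 1"

```text
time: 5.68
tool_pos: [0.4297, -0.3372, 0.3095]
tool_rot: [0.013, 0.708, 0.011, -0.706]
contact_force: [0.1, 0.6, -2.7]
gripper_width: 0.265
```

play_rows --pt "0 0 0 -0.18 1" --pt "0 0 0 -0.36 1" --pt "0 0 0 -0.54 1" --pt "0 0 0 -0.72 1" --pt "0 0 0 -0.9 1" --pt "0 0 0 -1.08 1" --pt "0 0 0 -1.26 1" --pt "0 0 0 -1.44 1"

```text
time: 6.68
tool_pos: [0.4303, -0.3368, 0.3076]
tool_rot: [0.478, 0.522, 0.477, -0.522]
contact_force: [0.0, -0.3, -2.5]
gripper_width: 0.267
```

play_rows --pt "0 0 0 -0.18 1" --pt "0 0 0 -0.36 1" --pt "0 0 0 -0.54 1" --pt "0 0 0 -0.72 1" --pt "0 0 0 -0.9 1" --pt "0 0 0 -1.08 1" --pt "0 0 0 -1.26 1" --pt "0 0 0 -1.375 1"

```text
time: 7.68
tool_pos: [0.4302, -0.3368, 0.3076]
tool_rot: [0.7, 0.101, 0.699, -0.101]
contact_force: [0.4, -1.0, -2.7]
gripper_width: 0.264
```

Run:
```python
from h import *
S,p,T=tool();print(p,T.round(3),S['joint_pos'].round(3),np.degrees(np.arctan2(T[1,1],T[0,1])))
s=grab('scene','s3.png');w=grab('wrist','w3.png');t=grab('top','t3.png')
o=np.hstack([s['img'],w['img']])[:,:,::-1];cv2.imwrite('pics/c5.png',cv2.resize(o,(800,300),interpolation=cv2.INTER_AREA))
```

```text
[ 0.43023067 -0.33684486  0.30756192] [[ 0.001  0.283  0.959]
 [-0.001  0.959 -0.283]
 [-1.    -0.     0.001]] [-0.801 -0.177  1.662  0.     1.655 -2.084] 73.56147520064295
```

View pics/c5.png

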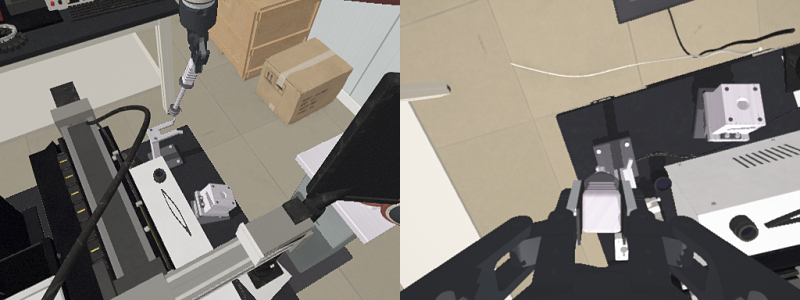

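Scene: gauge held tilted with the rod toward the block direction (180,95); wrist: handle between the pads. Measure the axis from the scene depth.

```bash
cat > axis.py <<'E'
from h import *
def axis(s,p,T,ulo=120,uhi=300,vlo=60,vhi=220,verbose=1):
    d=T[:,2]; y=T[:,1]; up=np.array([0,0,1.])
    g=p-0.019*T[:,0]
    c=cloud(s,ulo,uhi,vlo,vhi).reshape(-1,3); r=c-g
    a=np.stack([r@d,r@y,r@up],1)*1000
    k=(abs(a[:,1])<22)&(a[:,2]<-20)&(a[:,2]>-170)&(a[:,0]>-30)&(a[:,0]<130)
    a=a[k]; th=np.radians(27)
    # robust: refine axis in plane d-up
    view=(s['origin']-g); view/=np.linalg.norm(view); v=np.array([view@d,view@y,view@up])
    for it in range(6):
        ax=np.array([np.sin(th),0,-np.cos(th)]); e=np.array([np.cos(th),0,np.sin(th)])
        L=a@ax; n=v-(v@ax)*ax; n/=np.linalg.norm(n)
        sel=(L>48)&(L<95)&(np.linalg.norm(a-np.outer(L,ax),axis=1)<16 if it<3 else abs((a-np.outer(L,ax)-6*n)@e-off)<7)
        b=a[sel]-6*n; Lb=b@ax; eb=b@e
        m,off=np.polyfit(Lb,eb,1) if it<5 else (0,np.median(eb)); th+=np.arctan(m)
    yb=np.median(b[:,1])
    near=a[(abs((a-6*n)@e-off)<18)]
    if verbose:
        print('tilt deg',np.degrees(th).round(2),'offset e mm',round(float(off),2),'y off',round(float(yb),2),'n',len(b))
        print('L max pct',np.percentile(near@ax,[50,90,98,99.5,100]).round(1))
    return th,off
E
python3 - <<'E'
from axis import *
s=load('s3.png');S,p,T=tool();axis(s,p,T)
o=s['img'][60:190,200:290,::-1];cv2.imwrite('pics/c6.png',cv2.resize(o,None,fx=4.5,fy=4.5,interpolation=cv2.INTER_CUBIC))
g=p-0.019*T[:,0]
for th in (24,27,30):
  ax=np.sin(np.radians(th))*T[:,2]-np.cos(np.radians(th))*np.array([0,0,1])
  print(th,np.round(proj(s,g),1),[np.round((np.array(proj(s,g+L*ax/1000))-(200,60))*4.5) for L in(40,80,160)])
E
```

```text
tilt deg 18.21 offset e mm 13.79 y off -2.02 n 97
L max pct [ 89.7 139.  147.5 158.9 182.2]
24 [251.1  91.8] [array([191., 211.]), array([155., 275.]), array([ 90., 389.])]
27 [251.1  91.8] [array([187., 210.]), array([146., 273.]), array([ 73., 386.])]
30 [251.1  91.8] [array([182., 209.]), array([138., 271.]), array([ 58., 383.])]
```

View pics/c6.png

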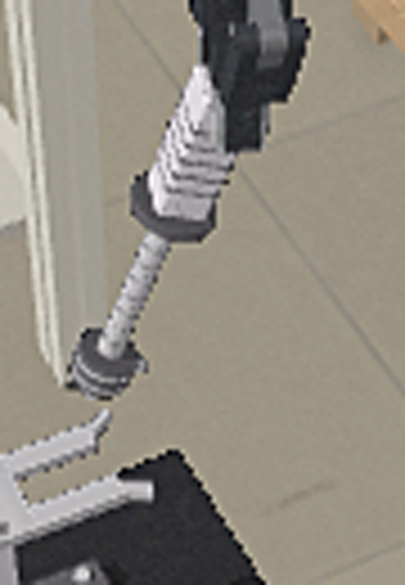

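The crop shows the rod slope from flange (172,222) to collar (105,355) nearer 18–20° than 27°. I'll check the handle's pose in the pads with the wrist depth.

Run:
```python
from axis import *
S,p,T=tool();g=p-0.019*T[:,0];B=np.stack([T[:,2],T[:,1],[0,0,1]],1)
w=load('w3.png');a=(cloud(w,0,512,0,384)-g)@B*1000
k=(abs(a[...,1])<10)&(a[...,2]>-40)&(a[...,2]<60)&(abs(a[...,0])<60)
for z0 in range(-40,50,6):
    m=k&(a[...,2]>=z0)&(a[...,2]<z0+6)
    if m.sum()>5: q=a[m];print('w',z0,m.sum(),'d range',np.percentile(q[:,0],[2,50,98]).round(1))
s=load('s3.png');a=(cloud(s,180,300,60,200)-g)@B*1000
k=(abs(a[...,1])<25)&(a[...,2]>-175)&(a[...,2]<50)&(abs(a[...,0])<130)
for z0 in range(-170,50,8):
    m=k&(a[...,2]>=z0)&(a[...,2]<z0+8)
    if m.sum()>5: q=a[m];print('s',z0,m.sum(),'d',np.percentile(q[:,0],[5,50,95]).round(1),'y',np.percentile(q[:,1],[5,50,95]).round(1))
```

```text
w -40 318 d range [ 4.5  8.  11.5]
w -34 36 d range [ 9.1  9.7 10.8]
w -28 29 d range [7.3 7.7 8.5]
w -22 34 d range [5.3 5.9 6.3]
w -16 43 d range [2.7 3.9 4.5]
w -10 40 d range [0.4 2.  2.7]
w -4 53 d range [-1.  -0.3  0.3]
w 2 72 d range [-3.6 -2.6 -1.7]
w 8 66 d range [-10.4  -5.1  -4. ]
w 14 83 d range [-11.3  -6.8  -5.7]
w 20 302 d range [-9.6 -8.3 -5.5]
w 26 1668 d range [-7.9  0.8 12. ]
w 32 300 d range [-7.7  9.7 12.4]
s -170 7 d [ 79.9 126.  129.3] y [11.5 21.8 24.9]
s -138 27 d [38.5 57.5 72.9] y [-3.  11.  13.7]
s -130 59 d [43.2 59.5 72.6] y [-4.2 10.1 14.2]
s -122 84 d [48.9 60.9 69.1] y [-10.4   4.6  12.6]
s -114 20 d [49.  55.3 67.8] y [-0.5  3.2  5.3]
s -106 18 d [44.6 51.2 55.2] y [0.1 3.3 5.3]
s -98 17 d [41.9 48.7 53. ] y [-1.7  2.9  5.1]
s -90 19 d [40.  46.2 50. ] y [0.1 3.8 5.1]
s -82 20 d [35.9 43.2 47.5] y [-1.3  3.3  5.3]
s -74 19 d [33.9 40.3 44.2] y [-1.6  3.8  5.4]
s -66 20 d [31.5 37.1 41.5] y [-0.9  3.1  5.7]
s -58 23 d [27.6 35.6 38.9] y [-1.   3.1  5.3]
s -50 10 d [29.8 33.4 36.2] y [-0.1  3.7  5.9]
s -42 10 d [ 6.9 11.1 19.4] y [-1.9 11.9 17.4]
s -34 81 d [11.7 26.2 38.7] y [ 4.2 12.2 18.3]
s -26 93 d [11.3 32.8 41.4] y [-10.1   8.8  12. ]
s -18 48 d [ 7.8 25.  31.6] y [-9.2 10.3 11.8]
s -10 69 d [ 5.8 21.3 29.5] y [-6.8 10.1 12. ]
s -2 55 d [ 4.3 19.5 26.3] y [-7.7  9.9 12. ]
s 6 50 d [ 2.6 20.  23.6] y [-8.2  9.1 16.2]
s 14 68 d [-8.9 12.1 20.2] y [-7.6 11.9 23.2]
s 22 70 d [-9.   9.4 17.9] y [-5.1 15.6 24. ]
s 30 82 d [-5.2  9.5 14.8] y [-12.5  12.7  24.4]
s 38 23 d [-6.8  9.5 11.3] y [-13.6  16.   24. ]
```

The handle slid about 12 mm in the pads while tilting to about 18.7°. It is still held, with the tip about 63 mm forward and 150 mm below the grasp point. Plan: bring it over the bore, put the tip in, and use the bore to finish the tilt and re-grip centrally.

play_rows --pt "-15 30 -14 0 1" --pt "-15 75 -36 0 1" --pt "-15 120 -58 0 1" --pt "-15 165 -80 0 1" --pt "-15 205 -98 0 1" --pt "0 225 -108 0 1" --pt "20 225 -108 0 1" --pt "30 225 -108 0 1"

```text
time: 8.82
tool_pos: [0.3912, -0.0907, 0.2752]
tool_rot: [0.699, 0.103, 0.7, -0.103]
contact_force: [0.0, -0.2, -3.0]
gripper_width: 0.271
```

Run:
```python
from axis import *
s=grab('scene','s4.png');t=grab('top','t4.png');w=grab('wrist','w4.png')
S,p,T=tool();print(p,T.round(3),S['joint_pos'].round(2));g=p-0.019*T[:,0]
axis(s,p,T,200,330,150,290)
tip=g+T@np.array([.1505,-.001,.0634]); M=np.array([.463,-.113,.0965])
print('tip',tip,'px s',proj(s,tip),'M',proj(s,M))
B=np.stack([T[:,2],T[:,1],[0,0,1]],1)
a=(cloud(s,200,330,150,300)-g)@B*1000
k=(abs(a[...,1])<22)
for z0 in range(-160,-20,8):
    m=k&(a[...,2]>=z0)&(a[...,2]<z0+8)&(a[...,0]<100)&(a[...,0]>0)
    if m.sum()>5: q=a[m];print('s',z0,m.sum(),'d',np.percentile(q[:,0],[5,50,95]).round(1),'y',np.percentile(q[:,1],[5,50,95]).round(1))
u,v=map(int,proj(s,M)); u0,v0=u-60,v-75; print(u0,v0)
A=cv2.resize(s['img'][v0:v0+100,u0:u0+100,::-1],(500,500),interpolation=cv2.INTER_CUBIC)
W=cv2.resize(w['img'][:,:,::-1],(300,225)); Tt=cv2.resize(t['img'][120:245,140:300,::-1],(300,234))
o=np.zeros((500,800,3),np.uint8);o[:,:500]=A;o[:225,500:]=W;o[240:474,500:]=Tt
cv2.imwrite('pics/c7.png',o)
```

```text
[ 0.39153793 -0.09106369  0.27620934] [[-0.002  0.288  0.957]
 [ 0.001  0.957 -0.288]
 [-1.     0.    -0.002]] [-0.41 -0.55  1.99 -0.    1.7  -1.69]
tilt deg 19.0 offset e mm 11.94 y off -1.38 n 97
L max pct [ 91.4 138.  147.5 149.  162.1]
tip [ 0.45174229 -0.11023423  0.14460108] px s (np.float64(293.37675788688034), np.float64(237.34640457457374)) M (np.float64(285.4580070996635), np.float64(249.02270669964687))
s -136 29 d [38.6 67.2 73.8] y [-3.6  8.7 13.8]
s -128 100 d [42.7 57.9 71.5] y [-10.9   5.8  13.6]
s -120 72 d [54.1 61.8 69. ] y [-11.8   1.9  10.8]
s -112 21 d [49.6 54.5 57.1] y [-4.3  2.7  5.3]
s -104 20 d [46.4 52.1 54.5] y [-4.3  1.4  4.5]
s -96 20 d [43.1 48.7 51.2] y [-2.   3.2  4.8]
s -88 20 d [40.  46.3 49.6] y [-2.9  2.3  5. ]
s -80 20 d [38.8 43.8 46.4] y [-4.2  2.1  5.3]
s -72 20 d [37.  41.1 43.7] y [-3.2  2.5  5.8]
s -64 23 d [32.7 37.9 40.4] y [-2.4  2.7  5. ]
s -56 21 d [30.4 35.8 38.2] y [-3.7  2.4  5. ]
s -40 17 d [16.4 20.3 31.5] y [10.  17.3 18.2]
s -32 137 d [20.1 34.2 42.3] y [-14.5   8.5  16.6]
s -24 60 d [20.7 31.8 41.4] y [-8.7  3.9 11.3]
225 174
```

View pics/c7.png

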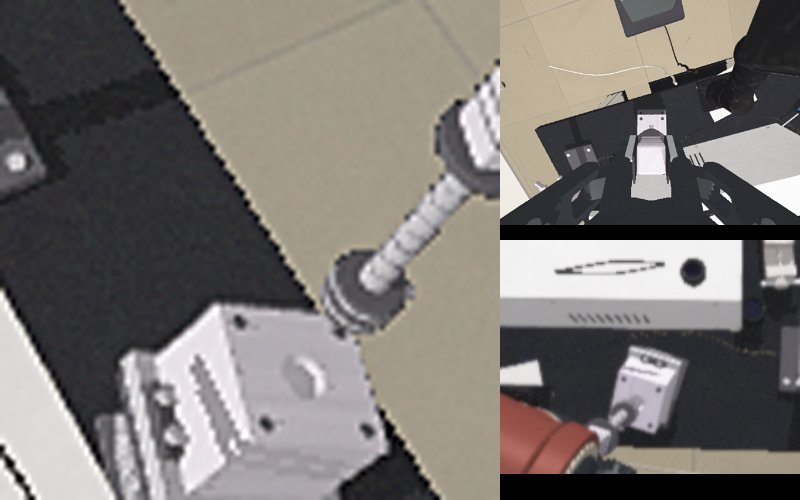

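The crop shows the tip just up-slope-right of the mouth ((345,325) vs the bore at (305,378)), matching the predicted (342,317). Insert about 10 mm along the bore axis.

play_rows --pt "18 0 2 0 1" --pt "35 0 4 0 1" --pt "40 0 7 0 1" --pt "45 0 10 0 1" --pt "50 0.5 13 0 1" --pt "54 0.5 15 0 1" --pt "57 0.5 17 0 1" --pt "57 0.5 17 0 1"

```text
time: 9.98
tool_pos: [0.4081, -0.0947, 0.2197]
tool_rot: [0.699, 0.103, 0.7, -0.102]
contact_force: [-1.9, 0.4, -3.9]
gripper_width: 0.269
```

play_rows --pt "2 0 -4 0 1" --pt "4 0 -8 0 1" --pt "6 0 -12 0 1" --pt "9 0 -16 0 1" --pt "11 0 -20 0 1" --pt "13 0 -24 0 1" --pt "15 0 -27 0 1" --pt "15 0 -27 0 1"

```text
time: 10.98
tool_pos: [0.3822, -0.0871, 0.205]
tool_rot: [0.7, 0.102, 0.7, -0.103]
contact_force: [1.6, -0.9, 1.7]
gripper_width: 0.263
```

Run:
```python
from axis import *
s=grab('scene','s5.png')
S,p,T=tool();print(p,S['contact_force'],S['gripper_width'])
axis(s,p,T,200,330,150,290)
```

```text
[ 0.38229516 -0.08707094  0.2050328 ] [0.81335917 0.03191549 1.36153414] 0.262910831271284Traceback (most recent call last):
  File "<stdin>", line 4, in <module>
  File "axis.py", line 16, in axis
    m,off=np.polyfit(Lb,eb,1) if it<5 else (0,np.median(eb)); th+=np.arctan(m)
          ~~~~~~~~~~^^^^^^^^^
    raise TypeError("expected non-empty vector for x")
TypeError: expected non-empty vector for x
```

Run:
```python
from axis import *
S,p,T=tool();g=p-0.019*T[:,0];B=np.stack([T[:,2],T[:,1],[0,0,1]],1)
s=load('s5.png');print(proj(s,g))
w=grab('wrist','w5.png');aw=(cloud(w,0,512,0,384)-g)@B*1000
k=(abs(aw[...,1])<10)&(abs(aw[...,0])<60)
for z0 in range(-40,50,6):
    m=k&(aw[...,2]>=z0)&(aw[...,2]<z0+6)
    if m.sum()>5: q=aw[m];print('w',z0,m.sum(),'d',np.percentile(q[:,0],[2,50,98]).round(1))
a=(cloud(s,200,400,100,320)-g)@B*1000
k=(abs(a[...,1])<22)
for z0 in range(-160,30,8):
    m=k&(a[...,2]>=z0)&(a[...,2]<z0+8)&(a[...,0]<130)&(a[...,0]>-30)
    if m.sum()>5: q=a[m];print('s',z0,m.sum(),'d',np.percentile(q[:,0],[5,50,95]).round(1),'y',np.percentile(q[:,1],[5,50,95]).round(1))
A=cv2.resize(s['img'][160:280,240:400,::-1],(800,600),interpolation=cv2.INTER_CUBIC)
cv2.imwrite('pics/c8.png',A)
```

```text
(np.float64(337.3779728882099), np.float64(212.18410204135913))
w -40 182 d [13.6 15.8 19.3]
w -34 131 d [15.9 18.7 20.2]
w 8 49 d [-10.5  -2.3  -1.5]
w 14 6 d [-11.4 -10.1  -6.6]
w 20 379 d [-8.4 -7.  -4. ]
w 26 1270 d [-6.3  0.4  7.5]
w 32 665 d [-0.7  8.8 13.4]
w 38 22 d [-10.1   0.3   9. ]
w 44 10 d [-11.8   1.8   5.1]
s -152 6 d [54.9 55.8 57.1] y [-3.6 11.8 18.2]
s -144 56 d [55.9 61.6 69.9] y [-0.4 10.3 21.3]
s -136 79 d [ 70.6 126.3 129.5] y [-20.4  12.3  20.5]
s -128 119 d [ 83.   95.8 125.9] y [-20.1   5.2  19.3]
s -120 255 d [ 70.4 103.8 121. ] y [-18.5   2.4  18.6]
s -112 150 d [ 75.3  87.8 116.8] y [-17.7   1.5  16.6]
s -104 23 d [68.8 74.7 85. ] y [-4.8  0.8  4.4]
s -96 18 d [65.6 69.9 72.9] y [-4.7  2.4  4.7]
s -88 21 d [59.1 66.1 69.7] y [-3.7  2.2  5. ]
s -80 21 d [55.9 61.5 64.8] y [-5.4  1.9  4.4]
s -72 20 d [52.8 58.3 60.5] y [-3.3  2.2  4.2]
s -64 19 d [48.3 53.7 56.9] y [-3.6  1.8  4.5]
s -56 26 d [45.3 49.9 53.3] y [-4.1  0.7  4.6]
s -48 18 d [42.1 45.6 47.7] y [-5.9  2.1  5.1]
s -32 42 d [22.7 31.2 42.3] y [ 9.7 14.3 18.1]
s -24 127 d [22.9 42.  50.1] y [-13.4   4.6  14.1]
s -16 61 d [17.1 36.6 39.9] y [-10.3   5.6  11.3]
s -8 66 d [12.5 32.5 35.7] y [-10.2   7.8  11.1]
s 0 65 d [12.8 29.1 32.4] y [-10.5   4.2  11.1]
s 8 64 d [11.3 24.7 27.8] y [-9.8  5.3 12.5]
s 16 71 d [ 7.4 20.4 23.6] y [-11.7   6.4  18.5]
s 24 86 d [ 2.1 15.6 19.7] y [-12.9  -0.4  17. ]
```

View pics/c8.png

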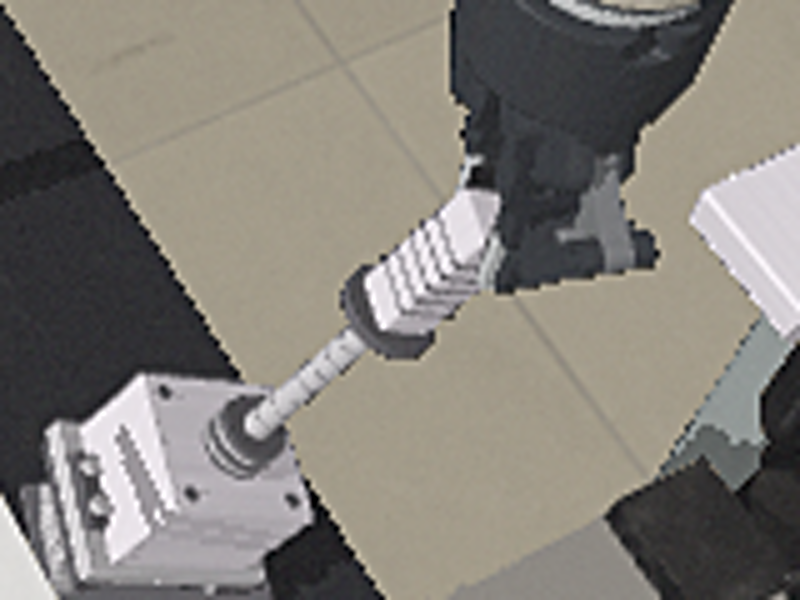

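Gauge is in the bore (collar touching the face at crop (245,435)), tilt about 27°, and the pads hold only the handle's rear edge. Push deeper, to about 38 mm, before re-gripping.

play_rows --pt "4 0 1 0 1" --pt "8 0 2.5 0 1" --pt "12 0 4 0 1" --pt "16 -0.5 5.5 0 1" --pt "20 -0.5 7 0 1" --pt "24 -0.5 8.5 0 1" --pt "27 -1 10 0 1" --pt "27 -1 10 0 1"

```text
time: 12.08
tool_pos: [0.392, -0.0906, 0.1779]
tool_rot: [0.7, 0.103, 0.7, -0.102]
contact_force: [2.8, 2.1, 2.3]
gripper_width: 0.266
```

```bash
cat > m.py <<'E'
from axis import *
import sys
n=sys.argv[1]
s=grab('scene',f's{n}.png');w=grab('wrist',f'w{n}.png')
S,p,T=tool();g=p-0.019*T[:,0];B=np.stack([T[:,2],T[:,1],[0,0,1]],1)
print(p.round(4),S['contact_force'].round(1),S['gripper_width'])
a=(cloud(s,200,420,100,320)-g)@B*1000
r=[]
for z0 in range(-140,-30,4):
    m=(abs(a[...,1])<8)&(a[...,2]>=z0)&(a[...,2]<z0+4)&(a[...,0]<120)&(a[...,0]>-30)
    q=a[m]
    if len(q)>4 and np.ptp(np.percentile(q[:,0],[5,95]))<14: r.append([*np.median(q,0)]);
r=np.array(r)
if len(r)>3:
    f=np.polyfit(r[:,2],r[:,0],1);print('rod z range',r[:,2].min().round(),r[:,2].max().round(),'tilt',np.degrees(np.arctan(-f[0])).round(1),'d at z=0 (minus ~1.5)',f[1].round(1),'resid',np.abs(np.polyval(f,r[:,2])-r[:,0]).max().round(1),'y surf',np.median(r[:,1]).round(1))
k=lambda z0:(abs(a[...,1])<20)&(a[...,2]>=z0)&(a[...,2]<z0+8)&(a[...,0]<60)&(a[...,0]>-30)
for z0 in range(-16,48,8):
    q=a[k(z0)]
    if len(q)>5: print('s',z0,'d',np.percentile(q[:,0],[5,50,95]).round(1))
E
python3 m.py 6
```

```text
[ 0.392  -0.0907  0.1779] [2.3 1.7 1.7] 0.2629542141070813
rod z range -117.0 -43.0 tilt 18.5 d at z=0 (minus ~1.5) 37.8 resid 45.5 y surf 1.8
s -16 d [17.7 37.9 47.5]
s -8 d [14.5 33.8 37.3]
s 0 d [10.8 29.3 33.3]
s 8 d [11.1 25.3 28.5]
s 16 d [ 8.9 21.3 24.6]
s 24 d [ 3.7 16.6 20.5]
s 32 d [ 4.3 10.7 15. ]
s 40 d [ 3.8  8.4 11.7]
```

About 40 mm deep, tilt 28°. Release so the bore carries the gauge, and re-measure.

play_rows --pt "0 0 0 0 0.2" --pt "0 0 0 0 0.0" --pt "0 0 0 0 -0.2" --pt "0 0 0 0 -0.2" --pt "0 0 0 0 -0.2" --pt "0 0 0 0 -0.2"

```text
time: 12.92
tool_pos: [0.3917, -0.0909, 0.1781]
tool_rot: [0.7, 0.102, 0.7, -0.102]
contact_force: [0.9, -0.5, -0.6]
gripper_width: 0.597
```

```bash
python3 m.py 7
python3 - <<'E'
from axis import *
s=load('s7.png');S,p,T=tool()
M=np.array([.463,-.113,.0965]);y=T[:,1];d=T[:,2]
a=(cloud(s,200,420,100,320)-M)@np.stack([d,y,[0,0,1]],1)*1000
for z0 in range(20,150,8):
    m=(abs(a[...,1])<14)&(a[...,2]>=z0)&(a[...,2]<z0+8)&(a[...,0]<60)&(a[...,0]>-130)
    q=a[m]
    if len(q)>5: print(z0+4,len(q),np.percentile(q[:,0],[5,50,95]).round(1),np.percentile(q[:,1],[5,50,95]).round(1))
E
```

```text
[ 0.3917 -0.0909  0.1781] [-0.8 -0.3  0.3] 0.6006693434080018
rod z range -117.0 -43.0 tilt 25.0 d at z=0 (minus ~1.5) 17.2 resid 51.9 y surf 2.2
s -16 d [ 3.7 16.5 20.2]
s -8 d [ 6.  11.2 14.5]
s 0 d [1.2 4.8 8.6]
s 8 d [-7.2 -0.9  2. ]
s 16 d [-20.7 -14.3  -3.9]
24 60 [-19.9  -7.1  -0. ] [-7.8  1.4  9.2]
32 24 [-29.3 -21.7 -18.2] [-2.2  3.8  5.6]
40 29 [-34.6 -28.1 -23.4] [-3.   2.1  6. ]
48 25 [-41.4 -34.5 -30.1] [-3.1  2.8  5.8]
56 26 [-66.7 -40.7 -37. ] [-2.8  3.3 11.2]
64 7 [-64.2 -59.5 -55.8] [10.8 11.8 13.9]
72 61 [-68.1 -47.9 -39.7] [-11.5   9.9  13.2]
80 97 [-69.3 -50.3 -38.9] [-8.6  3.3 12.3]
88 65 [-70.7 -57.8 -53.4] [-9.   4.2 11.9]
96 58 [-68.5 -63.3 -59.6] [-9.5  3.1 12.5]
104 56 [-72.9 -69.5 -66. ] [-9.6  1.2 11. ]
112 43 [-80.  -75.5 -71.3] [-10.5  -2.3   5.4]
120 10 [-95.4 -88.9 -78.5] [-4.9  3.2  6.9]
```

Gauge rests in the bore sagged to about 38°, handle centre about (d −69, z 90) mm from the mouth. Re-grip centrally.

play_rows --pt "4 0 2 0 -0.2" --pt "9 0 4.5 0 -0.2" --pt "9 0 4.5 0 0.2" --pt "9 0 4.5 0 1" --pt "9 0 4.5 0 1" --pt "9 0 4.5 0 1" --pt "9 0 4.5 0 1"

```text
time: 13.9
tool_pos: [0.3961, -0.0922, 0.1692]
tool_rot: [0.7, 0.102, 0.7, -0.102]
contact_force: [0.8, -0.0, 0.2]
gripper_width: 0.254
```

play_rows --pt "-2 0 2 0 1" --pt "-4 0 4 0 1" --pt "-6 0 6 0 1" --pt "-8 0 8 0 1" --pt "-10 0 10 0 1" --pt "-11 0 12 0 1" --pt "-9.5 0 13 0 1" --pt "-9.5 0 13 0 1"

```text
time: 14.9
tool_pos: [0.4082, -0.0958, 0.1783]
tool_rot: [0.699, 0.103, 0.7, -0.102]
contact_force: [-2.9, 0.8, -2.5]
gripper_width: 0.254
```

```bash
cat > mm.py <<'E'
from axis import *
import sys
n=sys.argv[1]; s=grab('scene',f's{n}.png');S,p,T=tool()
print(p.round(4),S['contact_force'].round(1),S['gripper_width'])
M=np.array([.463,-.113,.0965]);y=T[:,1];d=T[:,2]
Bm=np.stack([d,y,[0,0,1]],1);print('g rel M',((p-.019*T[:,0]-M)@Bm*1000).round(1))
a=(cloud(s,200,420,100,320)-M)@Bm*1000
for z0 in range(8,160,8):
    m=(abs(a[...,1])<14)&(a[...,2]>=z0)&(a[...,2]<z0+8)&(a[...,0]<60)&(a[...,0]>-130)
    q=a[m]
    if len(q)>5: print(z0+4,len(q),np.percentile(q[:,0],[5,50,95]).round(1))
E
python3 mm.py 8
```

```text
[ 0.4082 -0.0959  0.1784] [-1.6  0.8 -4.1] 0.25216614324064957
g rel M [-57.5   0.7 100.9]
12 161 [-16.4  18.9  35.6]
20 122 [-12.3   1.4  31.7]
28 49 [-15.1  -3.3   3.6]
36 26 [-23.3 -17.1 -13.1]
44 20 [-26.6 -21.5 -16.9]
52 23 [-32.8 -26.7 -22.7]
60 22 [-34.5 -31.2 -27.5]
68 9 [-60.  -54.9 -50.8]
76 26 [-56.2 -45.9 -29.5]
84 115 [-60.3 -37.9 -29. ]
92 64 [-65.9 -45.4 -41.1]
100 45 [-52.3 -49.2 -46.2]
108 19 [-56.  -54.2 -50.7]
116 19 [-57.7 -51.7 -46.2]
124 14 [-56.7 -49.6 -46.5]
132 14 [-54.2 -48.5 -45.9]
140 12 [-52.  -48.1 -46. ]
148 11 [-52.8 -49.  -45.8]
156 9 [-51.6 -49.1 -45.5]
```

Tilt now 30°. Push along the bore axis to bottom it.

play_rows --pt "1 0 0.6 0 1" --pt "2 0 1.2 0 1" --pt "3 0 1.8 0 1" --pt "4 0 2.3 0 1" --pt "4 0 2.3 0 1"

```text
time: 15.58
tool_pos: [0.4107, -0.0966, 0.1755]
tool_rot: [0.7, 0.102, 0.7, -0.102]
contact_force: [-5.3, 2.0, 1.6]
gripper_width: 0.256
```

play_rows --pt "1 0 0.6 0 1" --pt "2 0 1.2 0 1" --pt "3 0 1.8 0 1" --pt "4 0 2.3 0 1" --pt "4 0 2.3 0 1"

```text
time: 16.2
tool_pos: [0.4138, -0.0973, 0.1762]
tool_rot: [0.701, 0.102, 0.699, -0.102]
contact_force: [-13.6, 6.0, 19.4]
gripper_width: 0.257
```

```bash
python3 mm.py 9 | head -14
python3 - <<'E'
from axis import *
s=load('s9.png')
cv2.imwrite('pics/c9.png',cv2.resize(s['img'][190:280,260:380,::-1],(800,600),interpolation=cv2.INTER_CUBIC))
# plane coords: n, e
S,p,T=tool();n=np.array([-.477,.143,.867]);n/=np.linalg.norm(n);M=np.array([.463,-.113,.0965])
yy=np.cross([0,0,1],-n);yy/=np.linalg.norm(yy);e=np.cross(yy,n)
c=(cloud(s,200,420,100,320)-M)
h=c@n*1000;E=c@e*1000;Y=c@yy*1000
for h0 in np.arange(-3,45,1.5):
    m=(h>=h0)&(h<h0+1.5)&(abs(E)<19)&(abs(Y)<19); print(h0,m.sum(),end=' | ')
print()
for h0 in range(20,160,8):
    m=(h>=h0)&(h<h0+8)&(abs(E)<30)&(abs(Y)<22)
    if m.sum()>5: print(h0+4,m.sum(),'E',np.percentile(E[m],[5,50,95]).round(1),'Y',np.percentile(Y[m],[5,50,95]).round(1))
E
```

```text
[ 0.4138 -0.0974  0.1762] [-12.7   5.2  20.7] 0.2528595435721857
g rel M [-51.4   0.9  98.7]
12 160 [-15.   19.1  36.3]
20 143 [-8.9  3.  31.8]
28 24 [-13.7  -9.4   4.4]
36 24 [-20.3 -15.3 -12.1]
44 20 [-26.3 -20.2 -17.1]
52 24 [-30.3 -25.2 -21.4]
60 13 [-42.  -28.1 -24.8]
68 9 [-52.6 -46.4 -42.9]
76 52 [-51.8 -33.1 -24.1]
84 93 [-56.2 -35.  -25.4]
92 60 [-62.6 -41.6 -37.7]
100 32 [-47.7 -44.5 -42.2]
-3.0 4 | -1.5 19 | 0.0 50 | 1.5 17 | 3.0 6 | 4.5 6 | 6.0 12 | 7.5 7 | 9.0 8 | 10.5 8 | 12.0 10 | 13.5 9 | 15.0 12 | 16.5 18 | 18.0 36 | 19.5 33 | 21.0 4 | 22.5 5 | 24.0 3 | 25.5 2 | 27.0 2 | 28.5 4 | 30.0 6 | 31.5 2 | 33.0 3 | 34.5 3 | 36.0 4 | 37.5 4 | 39.0 2 | 40.5 5 | 42.0 4 | 43.5 4 | 
24 28 E [-7.3  5.7 11.3] Y [-8.7  3.   7.8]
32 19 E [1.4 5.5 7.4] Y [-2.4  2.6  6. ]
40 21 E [0.6 4.4 7.3] Y [-3.5  3.2  6. ]
48 19 E [-1.1  4.5  6.2] Y [-4.1  2.   5.7]
56 18 E [0.1 4.2 6.1] Y [-2.5  3.   5.4]
64 18 E [0.2 4.3 6.7] Y [-2.2  2.5  5.6]
80 59 E [-7.5 10.5 18.9] Y [-13.4   7.7  18.6]
88 104 E [-8.4 10.2 17. ] Y [-12.3   8.6  17.7]
96 52 E [-5.3 10.3 11.8] Y [-9.   5.1 12. ]
104 56 E [-8.6  9.3 11.6] Y [-9.4  7.5 12.1]
112 22 E [-10.9   9.9  11.2] Y [-10.3  -4.8  12.2]
120 34 E [ 9.8 18.8 23.7] Y [-14.9 -10.8  17.3]
128 35 E [15.7 23.4 28.6] Y [-16.8 -11.   19.2]
136 17 E [19.4 26.7 29.9] Y [-13.9 -11.   18.3]
```

View pics/c9.png

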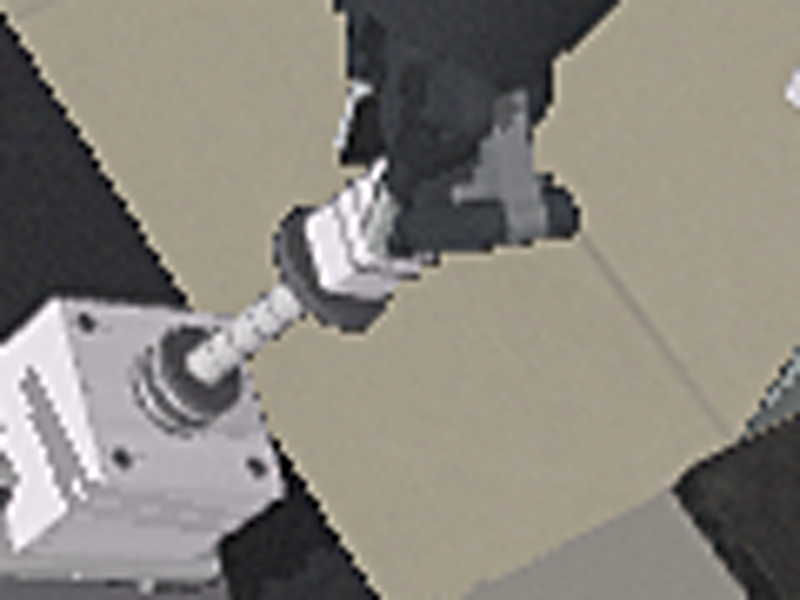

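Collar sits on the face around (190,370), rod square. Verify the flange height above the face (expect underside 78, top 84 mm).

```bash
cat > fl.py <<'E'
from axis import *
import sys
s=load(f's{sys.argv[1]}.png')
n=np.array([-.477,.143,.867]);n/=np.linalg.norm(n);M=np.array([.463,-.113,.0965])
yy=np.cross([0,0,1],-n);yy/=np.linalg.norm(yy);e=np.cross(yy,n)
c=(cloud(s,200,420,100,320)-M)
h=c@n*1000;E=c@e*1000;Y=c@yy*1000
for h0 in np.arange(72,92,1.):
    m=(h>=h0)&(h<h0+1)&(abs(E-2)<23)&(abs(Y)<23)&(np.hypot(E-1,Y)>13); print(h0,m.sum(),end=' | ')
print('\nface med',np.median(h[(abs(h)<4)&(abs(E)<25)&(abs(Y)<25)&(np.hypot(E,Y)>18)]).round(2),'collar top',np.median(h[(h>15)&(h<24)&(np.hypot(E-2,Y)<15)&(np.hypot(E-2,Y)>9)]).round(2))
E
python3 fl.py 9; python3 fl.py 8
```

```text
72.0 0 | 73.0 0 | 74.0 0 | 75.0 0 | 76.0 0 | 77.0 0 | 78.0 1 | 79.0 7 | 80.0 6 | 81.0 9 | 82.0 9 | 83.0 19 | 84.0 31 | 85.0 22 | 86.0 1 | 87.0 2 | 88.0 4 | 89.0 2 | 90.0 5 | 91.0 3 | 
face med 0.6 collar top 18.77
72.0 0 | 73.0 0 | 74.0 0 | 75.0 0 | 76.0 0 | 77.0 0 | 78.0 0 | 79.0 0 | 80.0 0 | 81.0 0 | 82.0 1 | 83.0 5 | 84.0 7 | 85.0 10 | 86.0 11 | 87.0 28 | 88.0 19 | 89.0 12 | 90.0 4 | 91.0 3 | 
face med 0.64 collar top 20.78
```

Bottomed: flange top 84.0 mm and collar top 18.2 mm above the face (ideal 84/18). Hold.

play_rows --pt "0.5 0 0.3 0 1" --pt "0.5 0 0.3 0 1" --pt "0.5 0 0.3 0 1" --pt "0.5 0 0.3 0 1" --pt "0.5 0 0.3 0 1" --pt "0.5 0 0.3 0 1" --pt "0.5 0 0.3 0 1" --pt "0.5 0 0.3 0 1"

```text
time: 17.25
tool_pos: [0.4141, -0.0975, 0.1763]
tool_rot: [0.701, 0.102, 0.699, -0.102]
contact_force: [-15.5, 6.4, 22.7]
gripper_width: 0.255
```

play_rows --pt "0 0 0 0 1" --pt "0 0 0 0 1"

```text
time: 17.5
tool_pos: [0.4141, -0.0975, 0.1763]
tool_rot: [0.701, 0.102, 0.699, -0.102]
contact_force: [-15.6, 5.3, 22.4]
gripper_width: 0.251
```

Held over 1 s. Withdraw along the bore axis.

play_rows --pt "-5 0 -3.5 0 1" --pt "-12 0 -7.5 0 1" --pt "-19 0 -11.5 0 1" --pt "-26 0 -15.5 0 1" --pt "-33 0 -19.5 0 1" --pt "-40 0 -23.5 0 1" --pt "-48 0 -28 0 1" --pt "-60 0 -35 0 1"

```text
time: 18.5
tool_pos: [0.3794, -0.0874, 0.2309]
tool_rot: [0.7, 0.102, 0.7, -0.103]
contact_force: [0.3, -0.3, -2.8]
gripper_width: 0.257
```

play_rows --pt "-50 0 0 0 1" --pt "-80 0 0 -0.1 1" --pt "-80 -50 0 -0.2 1" --pt "-80 -90 0 -0.29 1" --pt "-80 -90 0 -0.29 1"

```text
time: 19.12
tool_pos: [0.3531, -0.1753, 0.311]
tool_rot: [0.707, 0.001, 0.707, -0.002]
contact_force: [0.9, -0.0, -1.9]
gripper_width: 0.256
```

```bash
cat > gm.py <<'E'
from axis import *
import sys
n=sys.argv[1]; s=grab('scene',f's{n}.png');w=grab('wrist',f'w{n}.png')
S,p,T=tool();g=p-0.019*T[:,0];B=np.stack([T[:,2],T[:,1],[0,0,1]],1)
print(p.round(4),T[:,1].round(3),S['joint_pos'].round(2),S['contact_force'].round(1),'w',S['gripper_width'],'px',np.round(proj(s,g)))
for nm,f in(('s',s),('w',w)):
    a=(cloud(f,0,512,0,384)-g)@B*1000
    for z0 in range(-160,48,8):
        m=(abs(a[...,1])<(20 if nm=='s' else 9))&(a[...,2]>=z0)&(a[...,2]<z0+8)&(abs(a[...,0]-30)<75)
        if m.sum()>5: q=a[m];print(nm,z0+4,m.sum(),np.percentile(q[:,0],[5,50,95]).round(1),'y',np.percentile(q[:,1],[5,50,95]).round(1))
E
python3 gm.py 10
```

```text
[ 0.3537 -0.1736  0.3108] [ 0.002  1.    -0.   ] [-0.65 -0.57  1.95  0.    1.76 -2.21] [ 0.1 -0.4 -3.1] w 0.25080023085205255 px [335. 136.]
s -124 14 [79.6 85.2 87.7] y [-5.4 -0.9  2.3]
s -116 31 [74.4 80.9 85.2] y [-8.3 -2.   1.4]
s -108 26 [69.6 75.4 78.7] y [-6.6 -1.3  1.8]
s -100 28 [64.2 69.6 73.3] y [-8.4 -1.6  1.8]
s -92 16 [54.4 66.  69.2] y [-6.4 -0.3 10.9]
s -84 59 [40.4 60.6 69.8] y [-14.    5.7  11.1]
s -76 113 [47.2 57.7 67.4] y [-14.5   0.6  10.2]
s -68 56 [41.9 50.8 63.3] y [-9.6 -2.1  2.6]
s -60 37 [35.6 41.4 46.1] y [-7.2 -1.2  2.4]
s -52 30 [27.7 34.8 39. ] y [-7.9 -0.5  2.5]
s -44 39 [24.8 29.7 34.8] y [-7.1 -1.8  2.6]
s -36 33 [ 0.1 23.5 27.5] y [-6.2 -0.5  5.5]
s -28 29 [ 3.2  9.8 22. ] y [-1.1 11.7 16.5]
s -20 100 [ 0.1 19.5 28.8] y [-13.2   8.   14.2]
s -12 125 [-4.9 16.1 27.2] y [-13.3   1.7   9. ]
s -4 92 [-10.4   9.3  13. ] y [-12.5   3.    9.3]
s 4 60 [1.6 5.3 8.7] y [-13.1  -3.7   8. ]
s 12 58 [-4.   0.7 10. ] y [-15.   -8.8  13.6]
s 20 75 [-8.   5.8 10.2] y [-18.7 -13.3  17.9]
s 28 72 [-9.4  6.6 10.7] y [-15.8 -13.5  19.4]
s 36 63 [-9.4  6.3 10.9] y [-17.2 -13.5  17. ]
s 44 63 [-4.4  6.6 10.9] y [-18.4 -13.9  17.9]
w -20 304 [19.2 22.  25.5] y [-7.8 -0.2  8. ]
w -12 91 [12.  23.7 26.1] y [-7.8 -2.1  5.9]
w -4 55 [ 7.9  9.1 10.9] y [-7.4  1.4  8.1]
w 4 81 [0.6 3.1 5.7] y [-8.  -0.4  8.1]
w 12 86 [-4.7 -2.7  0.2] y [-7.9  0.6  7.7]
w 20 754 [-35.3 -32.3  -8.1] y [-8.  -0.   8.1]
w 28 1500 [-29.3 -22.8 -14.5] y [-8.1 -0.1  7.9]
w 36 30 [-19.9 -18.4 -17.8] y [-7.8  1.1  7. ]
```

Gauge tilt now 35°, grip central, and tip 86 mm ahead of and 126 mm below the grasp. Go in front of the fork, then descend.

play_rows --pt "0 -50 0 0 1" --pt "0 -100 0 0 1" --pt "0 -145 0 0 1" --pt "20 -160 0 0 1" --pt "70 -160 0 0 1" --pt "110 -160 0 0 1" --pt "126 -160 20 0 1" --pt "126 -160 40 0 1"

```text
time: 20.23
tool_pos: [0.394, -0.3314, 0.1819]
tool_rot: [0.706, 0.001, 0.708, 0.001]
contact_force: [0.5, 1.0, -3.0]
gripper_width: 0.259
```

```bash
python3 gm.py 11 | grep -v ^w
python3 - <<'E'
from h import *
s=load('s11.png')
c=cloud(s,150,280,100,260).reshape(-1,3)
q=c[(c[:,2]>.145)&(c[:,2]<.158)&(c[:,0]>.47)&(c[:,0]<.6)&(c[:,1]<-.29)&(c[:,1]>-.38)]
for x0 in np.arange(.475,.58,.01):
    r=q[abs(q[:,0]-x0)<.005]
    if len(r): print(x0.round(3),np.sort(r[:,1]).round(3)[[0,len(r)//4,len(r)//2,3*len(r)//4,-1]])
E
```

```text
[ 0.3955 -0.3323  0.184 ] [-0.002  1.     0.001] [-0.84 -0.2   1.88  0.    1.46 -2.42] [-0.4 -0.2 -3.2] w 0.2541330099759498 px [265. 131.]
s -124 16 [75.1 81.7 86. ] y [-4.9  3.7  5.1]
s -116 19 [70.9 77.5 83.3] y [-2.9  2.2  4.9]
s -108 18 [65.8 71.1 74.9] y [-4.4  1.6  4.9]
s -100 17 [51.2 65.4 70. ] y [-2.3  2.3 11.7]
s -92 13 [45.8 57.  67. ] y [ 1.2 12.8 14.1]
s -84 59 [39.1 58.7 67.6] y [-10.7   7.5  14.1]
s -76 71 [45.1 54.6 63.2] y [-11.2   2.4  10.6]
s -68 22 [36.9 43.8 58. ] y [-2.7  2.8  4.9]
s -60 21 [33.1 38.2 42. ] y [-3.7  1.5  5.9]
s -52 47 [ 28.2  93.8 104.7] y [-15.9   3.6  19.2]
s -44 28 [ 20.4  28.2 102.9] y [-18.4   2.7  15.3]
s -36 16 [-0.8 21.6 25. ] y [-0.6  2.8 16.6]
s -28 29 [ 0.7  9.1 16.1] y [-7.8 12.3 19.2]
s -20 92 [-3.6 18.4 27.5] y [-11.4   7.3  16.8]
s -12 60 [-11.4  11.7  25.7] y [-9.5  8.7 12.1]
s -4 66 [-17.9   6.1  10.9] y [-9.2  8.8 12.5]
s 4 30 [-25.9   0.9   5.4] y [-11.   -2.2  12.6]
s 12 38 [-26.5   0.5   9.4] y [-13.2   9.6  17.4]
s 20 29 [-15.2   6.3   9.6] y [-16.7 -11.5  17.7]
s 28 34 [-17.9   5.9   9.4] y [-17.7 -10.6  17.4]
s 36 29 [-0.1  7.7 10.1] y [-17.  -10.8  17.4]
s 44 23 [ 1.5  8.  10. ] y [-18.1 -11.8  16.5]
0.485 [-0.362 -0.357 -0.354 -0.31  -0.305]
0.495 [-0.359 -0.352 -0.344 -0.314 -0.308]
0.505 [-0.359 -0.35  -0.326 -0.316 -0.311]
0.515 [-0.358 -0.349 -0.325 -0.315 -0.311]
0.525 [-0.359 -0.351 -0.326 -0.317 -0.311]
0.535 [-0.361 -0.35  -0.325 -0.316 -0.31 ]
0.545 [-0.361 -0.347 -0.333 -0.32  -0.311]
0.555 [-0.36  -0.346 -0.333 -0.32  -0.312]
0.565 [-0.361 -0.348 -0.334 -0.32  -0.313]
0.575 [-0.354 -0.343 -0.33  -0.32  -0.313]
```

Rod y is about −0.3317 against slot centre about −0.3345. Shift 2.5 mm and enter along the slot.

play_rows --pt "0 -2.5 10 0 1" --pt "0 -2.5 22 0 1" --pt "0 -2.5 34 0 1" --pt "0 -2.5 46 0 1" --pt "0 -2.5 54 0 1" --pt "0 -2.5 60 0 1" --pt "0 -2.5 66 0 1" --pt "0 -2.5 72 0 1"

```text
time: 21.32
tool_pos: [0.4657, -0.3362, 0.1841]
tool_rot: [0.707, 0.0, 0.707, -0.0]
contact_force: [-1.6, -0.7, -1.7]
gripper_width: 0.252
```

play_rows --pt "0 0 5 0 1" --pt "0 0 10 0 1" --pt "0 0 15 0 1" --pt "0 0 20 0 1" --pt "0 0 20 0 1"

```text
time: 21.95
tool_pos: [0.4859, -0.3358, 0.1835]
tool_rot: [0.707, 0.0, 0.707, 0.0]
contact_force: [-2.7, -0.1, -3.6]
gripper_width: 0.252
```

```bash
python3 gm.py 12
```

```text
[ 0.4856 -0.3358  0.1833] [0.001 1.    0.001] [-0.73 -0.01  1.72  0.    1.44 -2.3 ] [-2.6 -0.4 -3.8] w 0.2535460247181953 px [227. 145.]
s -156 9 [69.5 81.2 84.6] y [-7.3  6.7  9.4]
s -148 17 [67.5 75.2 84.5] y [4.3 8.1 9.5]
s -140 24 [62.  76.8 84.9] y [-2.8  7.7  9.7]
s -132 29 [56.  69.2 84.7] y [-1.1  5.3  9.5]
s -124 33 [52.4 68.2 84.3] y [-5.3  5.9  9.8]
s -116 33 [47.6 67.9 84.2] y [-5.   3.6  9.7]
s -108 30 [47.8 71.7 84.8] y [-4.2  7.3  9.5]
s -100 33 [28.5 70.  84.4] y [-2.7  8.9 13.2]
s -92 55 [24.6 49.2 84.4] y [ 0.4  8.7 12.5]
s -84 58 [30.1 44.4 84.4] y [-6.8  8.2 12.3]
s -76 8 [69.9 77.5 84.4] y [ 6.7  8.8 10.3]
s -60 15 [18.7 25.9 52. ] y [-11.8   0.1   4.1]
s -52 313 [16.8 56.7 86.8] y [-17.8  -1.1  18.3]
s -44 135 [16.3 60.5 85.9] y [-17.5   2.1  18.3]
s -36 10 [-11.4  -7.7   9.2] y [ 3.3 10.2 16.4]
s -28 38 [-3.8  5.1 18.2] y [ 8.2 13.7 17.7]
s -20 93 [-4.9 14.  22.2] y [-13.5   5.2  12.9]
s -12 51 [-11.8   8.   12.1] y [-9.3  8.9 11.5]
s -4 53 [-17.    1.8   7.7] y [-10.6   9.7  11.2]
s 4 15 [-23.6 -16.7   2.9] y [-10.   10.6  12. ]
s 12 28 [-26.1 -14.7  10.3] y [-12.8  10.1  16.1]
s 20 35 [-26.2   7.5  11.3] y [-15.9  10.6  18.5]
s 28 24 [-8.3  8.  11.5] y [-13.9 -12.2  16.6]
s 36 19 [ 3.3  9.5 11.3] y [-14.7 -11.8  17.4]
s 44 20 [ 6.5 10.4 11.8] y [-17.6 -12.9  16.6]
w -100 11 [63.4 64.2 64.4] y [-8.5  6.7  8.6]
w -92 83 [62.4 63.7 64.6] y [-8.   0.2  8.2]
w -84 96 [62.2 63.7 64.7] y [-8.5  0.2  8. ]
w -76 94 [62.3 63.6 64.4] y [-7.6 -0.7  7.9]
w -60 25 [53.6 54.  54.7] y [-6.8  1.7  7.9]
w -52 940 [53.8 68.4 85.6] y [-7.8  0.1  8. ]
w -20 265 [14.9 17.2 20. ] y [-7.8 -0.1  7.6]
w 20 141 [-35.5 -35.  -33.9] y [-7.9  0.1  8.1]
w 28 1628 [-34.  -26.8 -19.4] y [-8.   0.1  8.2]
w 36 442 [-20.3 -17.4 -14.6] y [-8.2  0.   7.8]
```

Column front and slot end are visible at 549/539.5 mm, as expected; the tip on the column is uprighting the gauge. Continue.

play_rows --pt "0 0 5 0 1" --pt "0 0 10 0 1" --pt "0 0 15 0 1" --pt "0 0 20 0 1" --pt "0 0 25 0 1" --pt "0 0 30 0 1" --pt "0 0 34 0 1" --pt "0 0 34 0 1"

```text
time: 23.05
tool_pos: [0.5199, -0.3361, 0.1838]
tool_rot: [0.707, 0.0, 0.707, -0.0]
contact_force: [-2.4, -0.9, -2.3]
gripper_width: 0.251
```

```bash
python3 gm.py 13
```

```text
[ 0.5197 -0.3361  0.1838] [0.001 1.    0.   ] [-0.69  0.05  1.65 -0.    1.44 -2.26] [-2.3  0.5 -1.6] w 0.250389135757417 px [212. 151.]
s -156 9 [33.8 47.  50.7] y [-5.1  7.7  9.2]
s -148 26 [24.7 41.3 50.6] y [-2.9  8.2 10.2]
s -140 21 [23.3 38.3 50.4] y [-2.4  7.6 10. ]
s -132 33 [20.5 35.2 50.3] y [-2.4  6.1  9.9]
s -124 31 [18.1 34.7 50.3] y [-1.6  6.5 10.2]
s -116 27 [22.  41.5 50.4] y [-2.8  8.5 10.9]
s -108 24 [12.8 39.9 50.6] y [ 1.   9.  13.9]
s -100 56 [-1.7 25.1 50.4] y [-1.5  8.9 13.9]
s -92 76 [-0.7 15.2 50.2] y [-0.3  7.9 14.1]
s -84 31 [10.  40.7 50.7] y [ 1.7  8.3 10.9]
s -76 8 [34.1 39.2 50.1] y [ 3.2  9.9 10.9]
s -60 12 [ 3.5  7.6 54.1] y [-15.4  -3.2   3.8]
s -52 303 [-13.7  28.   52.9] y [-16.6   3.8  18.8]
s -44 61 [-3.8 38.6 49.1] y [-17.8   4.3  17.6]
s -28 76 [-20.5  -2.6  11.4] y [-7.7 11.2 17.7]
s -20 65 [-16.9   2.6  10.8] y [-10.   8.  12.]
s -12 35 [-22.2  -7.1   1.2] y [ 4.6 10.3 11.5]
s -4 29 [-24.2 -12.   -0.4] y [ 7.4 10.5 11.7]
s 4 18 [-25.4 -17.3  -4.4] y [ 9.5 10.6 11.6]
s 12 35 [-27.5 -16.4  10.5] y [-12.7  10.4  16.5]
s 20 36 [-30.3   6.6  11.1] y [-13.5  11.1  18.5]
s 28 23 [-10.5   9.   11.2] y [-14.7 -11.7  15.5]
s 36 21 [ 5.3  8.9 11.3] y [-16.9  -8.1  16.5]
s 44 14 [ 8.  10.3 11.4] y [-17.3 -12.5  14.9]
w -52 568 [33.5 42.5 52.2] y [-8.2  0.1  7.7]
w -36 270 [-26.4 -23.8 -20.6] y [-8.3 -0.7  7.6]
w -28 58 [-23.5 -21.5 -20.2] y [-7.   1.2  8.1]
w -20 25 [-24.3 -22.5 -22. ] y [-8.2 -1.9  4.6]
w -12 11 [-26.3 -26.2 -26.1] y [0.1 4.2 7.6]
w -4 21 [-27.5 -26.7 -26.4] y [-8.4 -2.9  7.5]
w 4 34 [-30.8 -30.6 -30.3] y [-7.9 -0.   7.9]
w 12 23 [-32.9 -32.7 -32.3] y [-3.1  3.5  8.2]
w 20 26 [-35.  -33.4 -33.1] y [-8.1 -1.5  7.5]
w 28 869 [-35.8 -32.8 -27.4] y [-8.1  0.   8.1]
w 36 1502 [-29.2 -21.5 -14.6] y [-8.1 -0.4  8.1]
```

The handle has slid to the pads' rear edge (tilt about 15°), but the rod is well inside the slot. Lower it close to the prongs, release to hang by its flange, then re-grip centrally.

play_rows --pt "4 0 0 0 1" --pt "8 0 0 0 1" --pt "12 0 0 0 1" --pt "14 0 0 0 1" --pt "14 0 0 0 1"

```text
time: 23.78
tool_pos: [0.5201, -0.3363, 0.1715]
tool_rot: [0.707, 0.0, 0.707, -0.001]
contact_force: [-3.3, 1.2, 4.5]
gripper_width: 0.253
```

```bash
python3 gm.py 14 | grep -v "^s -1"
```

```text
[ 0.5201 -0.3363  0.1714] [ 0.001  1.    -0.001] [-0.69  0.06  1.66  0.    1.42 -2.26] [-4.1  0.5  5.5] w 0.2488119382577974 px [212. 154.]
s -92 84 [-1.6 14.  48.5] y [-2.   8.6 14.4]
s -84 50 [ 9.8 22.9 49.9] y [-3.3  5.9  9.9]
s -76 30 [ 4.3 36.8 50. ] y [2.5 8.3 9.9]
s -68 17 [35.  44.8 50.4] y [-0.8  9.  10.2]
s -44 10 [ 5.4 15.4 54. ] y [-14.3 -10.5  -0.8]
s -36 330 [-14.6  31.5  52.4] y [-17.6   3.9  18.7]
s -28 78 [-19.1  -2.   11.7] y [-11.8  11.8  18.1]
s -20 57 [-17.8   2.5   9.8] y [-10.1   6.7  11.8]
s -4 29 [-24.  -11.3  -1.8] y [ 7.9 10.4 11.8]
s 4 19 [-26.1 -19.   -8.6] y [ 9.6 10.5 11.4]
s 12 29 [-28.1 -16.8   9.8] y [-13.   10.1  15.2]
s 20 31 [-30.    6.7  10.8] y [-15.2  10.9  17.9]
s 28 23 [-6.7  8.1 10.9] y [-14.8 -11.   18.6]
s 36 15 [ 5.9  9.7 11. ] y [-15.3 -11.8  14.9]
s 44 13 [ 8.1 10.4 11. ] y [-17.9 -11.8  15.9]
w -36 1093 [-25.8  34.7  50.9] y [-7.9 -0.   7.9]
w -28 61 [-23.8 -21.6 -20.3] y [-8.3 -0.1  8.1]
w -20 17 [-24.4 -24.3 -22.6] y [-7.4  3.3  7.7]
w -12 16 [-26.4 -24.8 -24.6] y [-8.  -2.5  6.5]
w -4 29 [-28.9 -27.3 -26.6] y [-7.4 -0.8  7.8]
w 4 28 [-31.  -30.7 -29.2] y [-8.5  0.5  7.7]
w 12 35 [-33.  -32.8 -31. ] y [-5.5  1.1  7.8]
w 20 32 [-35.  -34.5 -33.1] y [-8.   1.6  7.9]
w 28 781 [-35.9 -33.3 -27.9] y [-8.1 -0.4  8.1]
w 36 1591 [-30.3 -22.  -14.7] y [-8.1  0.   8.1]
```

Flange touches the prongs (about +8 N). Release.

play_rows --pt "-1 0 0 0 0.4" --pt "-1 0 0 0 0.2" --pt "-1 0 0 0 0.0" --pt "-1 0 0 0 -0.3" --pt "-1 0 0 0 -0.3" --pt "-1 0 0 0 -0.3" --pt "-1 0 0 0 -0.3" --pt "-1 0 0 0 -0.3"

```text
time: 24.88
tool_pos: [0.5197, -0.3362, 0.1711]
tool_rot: [0.707, 0.0, 0.707, -0.0]
contact_force: [-0.6, 0.2, 0.0]
gripper_width: 0.648
```

```bash
python3 gm.py 15
```

```text
[ 0.5197 -0.3362  0.1711] [0.001 1.    0.   ] [-0.69  0.06  1.66  0.    1.42 -2.26] [-0.3  1.   0.1] w 0.6526169598976802 px [212. 155.]
s -148 12 [-4.4  1.1 50.5] y [-2.   3.6  6.3]
s -140 24 [-4.2 34.  50.4] y [-5.7  4.4  9.6]
s -132 28 [-3.8 37.3 50.4] y [-1.   6.8  9.8]
s -124 20 [ 1.5 40.6 50.8] y [-2.8  8.7 10. ]
s -116 22 [31.9 42.1 50.3] y [-1.   8.6  9.8]
s -108 46 [-13.4   8.8  50.5] y [-0.6  9.1 13.2]
s -100 69 [-19.4   3.8  50. ] y [-5.8  8.  13.2]
s -92 78 [-15.5   2.4  49.1] y [-6.5  4.3 11.1]
s -84 33 [-5.4 38.7 50.4] y [-4.6  7.3 10. ]
s -76 26 [-7.1 39.5 50.4] y [-0.9  8.3 10. ]
s -68 19 [33.3 42.6 50.7] y [0.2 8.8 9.8]
s -44 6 [15.3 36.6 54.4] y [-16.6 -11.4  -7. ]
s -36 343 [-16.1  30.9  52.6] y [-17.3   4.1  19.2]
s -28 90 [-22.2   2.1  11.6] y [-10.8  10.   16.9]
s -20 29 [-14.8  -0.7   5.3] y [-4.9 10.4 11.8]
s -12 14 [2.6 4.9 5.6] y [-8.9  4.2 10.5]
s -4 9 [4.2 4.7 4.9] y [-9.8  0.2  9.2]
s 4 9 [3.9 4.2 4.7] y [-10.7  -4.5   4.9]
s 12 8 [4.  4.1 4.7] y [-8.9  0.4  6.1]
s 20 10 [3.4 3.9 4.5] y [-8.5 -3.   6. ]
s 28 7 [3.1 3.6 3.8] y [-7.7 -2.1  4.9]
w -108 46 [-28.2 -22.2 -20.1] y [-7.7 -0.6  7.9]
w -100 318 [-26.2 -18.2 -10.8] y [-7.4  0.2  7.8]
w -92 39 [-19.9 -13.3 -12. ] y [-5.9  0.2  6.3]
w -36 205 [-26.6 -21.5  52.9] y [-7.9 -0.1  8.1]
w -28 317 [-25.7 -21.1 -18.6] y [-8.3 -0.1  8. ]
w -20 130 [-19.3 -18.9 -18.6] y [-7.9 -0.2  8.1]
w -12 148 [-19.2 -18.8 -18.5] y [-8.2 -0.2  7.9]
w -4 175 [-19.2 -18.7 -18.4] y [-8.   0.3  7.9]
w 4 190 [-19.1 -18.7 -18.3] y [-8.1 -0.3  8.1]
w 12 224 [-19.  -18.6 -18.2] y [-8.1 -0.3  7.9]
w 20 281 [-19.  -18.6 -18.1] y [-8.   0.1  8. ]
w 28 1068 [-18.7 -13.4   3.6] y [-8.1  0.1  8.1]
w 36 1075 [-16.3  -8.1   1.7] y [-8.1 -0.4  8.1]
```

The gauge hangs upright on the prongs, axis x≈0.5126, about 16 mm short of the seat. Re-grip, lift slightly, shift and set down.

play_rows --pt "0 0 -4 0 -0.3" --pt "0 0 -7 0 -0.3" --pt "0 0 -7 0 0.3" --pt "0 0 -7 0 1" --pt "0 0 -7 0 1" --pt "0 0 -7 0 1" --pt "0 0 -7 0 1"

```text
time: 25.85
tool_pos: [0.5128, -0.3361, 0.1713]
tool_rot: [0.707, 0.0, 0.707, -0.0]
contact_force: [-1.4, 1.7, 1.4]
gripper_width: 0.269
```

play_rows --pt "-3 0 0 0 1" --pt "-3 0 4 0 1" --pt "-3 0 8 0 1" --pt "-3 0 12 0 1" --pt "-3 0 16 0 1" --pt "-3 0 16 0 1" --pt "-1 0 16 0 1" --pt "0 0 16 0 1"

```text
time: 26.85
tool_pos: [0.5286, -0.3361, 0.1714]
tool_rot: [0.707, 0.0, 0.707, -0.0]
contact_force: [-1.0, 0.6, 0.6]
gripper_width: 0.269
```

play_rows --pt "0 0 0 0 0.4" --pt "0 0 0 0 0.2" --pt "0 0 0 0 -0.2" --pt "0 0 0 0 -0.6" --pt "0 0 0 0 -1" --pt "0 0 0 0 -1" --pt "0 0 0 0 -1"

```text
time: 27.72
tool_pos: [0.5287, -0.3361, 0.1711]
tool_rot: [0.707, 0.0, 0.707, -0.0]
contact_force: [-0.4, -0.0, 0.2]
gripper_width: 1.001
```

```bash
python3 gm.py 16
```

```text
[ 0.5287 -0.3362  0.1711] [0.001 1.    0.   ] [-0.69  0.08  1.64 -0.    1.42 -2.26] [-0.1 -1.1 -0.4] w 1.0024952443697455 px [208. 156.]
s -148 15 [-3.3  3.1 41.4] y [-4.2  2.4  5.1]
s -140 23 [-0.7 30.2 41.6] y [-2.6  6.6  9.8]
s -132 24 [ 1.3 29.8 41.3] y [-3.1  8.4 10.3]
s -124 22 [23.5 33.3 41.8] y [-1.2  8.7 10.6]
s -116 22 [ 6.3 30.2 41.4] y [-5.6  9.  11.3]
s -108 48 [-9.3 15.1 41.3] y [ 0.9  8.8 13.7]
s -100 79 [-16.1   7.3  39.3] y [-5.1  7.1 13.1]
s -92 70 [-8.5  7.5 41.2] y [-7.2  5.2 11.5]
s -84 30 [-0.2 27.6 41.2] y [0.1 7.9 9.5]
s -76 29 [ 0.8 31.3 41.5] y [-5.1  7.8  9.8]
s -68 16 [25.7 33.3 41.3] y [ 3.3  9.1 10.1]
s -36 274 [-25.2  26.7  44.1] y [-16.9   8.   19.5]
s -28 84 [-7.3 10.7 19.3] y [-12.1   9.5  17.4]
s -20 18 [-0.1  9.1 13. ] y [-6.4 10.2 11.3]
s -12 22 [ 1.7 11.5 13.1] y [-9.7  9.7 11.5]
s -4 25 [ 0.9  9.7 13.1] y [-7.5  9.9 11.6]
s 4 22 [ 2.2 11.1 13.1] y [-6.5  9.8 11.9]
s 12 23 [ 0.3  9.5 12.7] y [-6.6  9.8 11.7]
s 20 22 [ 1.5 10.  13.2] y [-8.5 10.  11.3]
s 28 28 [ 1.8  9.7 12.9] y [-7.6  8.5 11.2]
s 36 44 [ 2.2  7.2 12.2] y [-10.7   1.    9.5]
w -108 45 [-20.5 -15.1 -12.3] y [-7.5 -0.6  7.4]
w -100 338 [-18.3 -10.5  -2.3] y [-7.5  0.2  7.9]
w -92 41 [-9.5 -5.4 -3.2] y [-6.6 -0.6  4.5]
w -84 16 [-6.1 -5.7 -4.2] y [-4.1 -1.1  2.2]
w -36 187 [-19.8 -16.9 -11.5] y [-7.6 -0.1  7.6]
w -28 288 [-18.5 -13.7 -11.6] y [-8.3 -0.1  8.1]
w -20 140 [-12.4 -12.  -11.7] y [-7.9  0.1  7.8]
w -12 155 [-12.5 -12.1 -11.7] y [-8.4 -0.2  8. ]
w -4 175 [-12.5 -12.  -11.7] y [-8.   0.3  8.1]
w 4 206 [-12.4 -12.1 -11.6] y [-8.2 -0.3  8. ]
w 12 241 [-12.5 -12.1 -11.6] y [-8.   0.2  8. ]
w 20 294 [-12.5 -12.1 -11.6] y [-8.   0.1  8. ]
w 28 1136 [-12.3  -7.3   9.8] y [-8.   0.1  8.2]
w 36 934 [-9.6 -0.9  8.3] y [-8.1 -0.4  7.8]
```

Gauge upright at x≈0.5287. Retreat upward and do the final check.

play_rows --pt "-15 0 0 0 -1" --pt "-45 0 0 0 -1" --pt "-90 0 0 0 -1" --pt "-130 0 -10 0 -1" --pt "-150 0 -30 0 -1" --pt "-150 0 -30 0 -1"

```text
time: 28.58
tool_pos: [0.4991, -0.337, 0.3254]
tool_rot: [0.709, -0.001, 0.705, -0.002]
contact_force: [0.7, 0.3, -0.1]
gripper_width: 1.002
```

Run:
```python
from h import *
s=grab('scene','s17.png');w=grab('wrist','w17.png')
for nm,f in(('s',s),('w',w)):
    c=cloud(f,0,512,0,384).reshape(-1,3); r=np.hypot(c[:,0]-.5287,c[:,1]+.335)
    h=c[(r<.016)&(c[:,2]>.2)];print(nm,'top z',np.median(h[h[:,2]>np.percentile(h[:,2],60)][:,2]).round(4),'xy',h[h[:,2]>.215].mean(0).round(4),len(h))
    k=c[(r>.007)&(r<.016)&(c[:,2]>.07)&(c[:,2]<.11)]; print(np.histogram(k[:,2],np.arange(.07,.11,.002)))
    fl=c[(r>.0135)&(r<.02)&(c[:,2]>.148)&(c[:,2]<.168)]; print('flange top',np.histogram(fl[:,2],np.arange(.148,.168,.002))[0])
a=cv2.resize(s['img'][120:240,150:270,::-1],(590,590),interpolation=cv2.INTER_CUBIC);cv2.imwrite('pics/c10.png',a)
print(manip.state()['time'])
```

```text
s top z 0.5273 xy [ 0.5314 -0.3309  0.4386] 588
(array([ 0,  0,  0,  6,  3,  4, 10,  7,  4,  6, 13, 22, 31,  3,  2,  0,  0,
        0,  0]), array([0.07 , 0.072, 0.074, 0.076, 0.078, 0.08 , 0.082, 0.084, 0.086,
       0.088, 0.09 , 0.092, 0.094, 0.096, 0.098, 0.1  , 0.102, 0.104,
       0.106, 0.108]))
flange top [ 0  3 12 14 11 37 21  4  1  1]
w top z 0.2225 xy [ 0.527  -0.3371  0.2217] 680
(array([ 0,  0,  0,  1,  3,  4,  6,  1,  3,  9, 23, 77, 12,  0,  0,  0,  0,
        0,  0]), array([0.07 , 0.072, 0.074, 0.076, 0.078, 0.08 , 0.082, 0.084, 0.086,
       0.088, 0.09 , 0.092, 0.094, 0.096, 0.098, 0.1  , 0.102, 0.104,
       0.106, 0.108]))
flange top [  0  15  29   4  98 161   6   3   4   4]
28.675
```

View pics/c10.png

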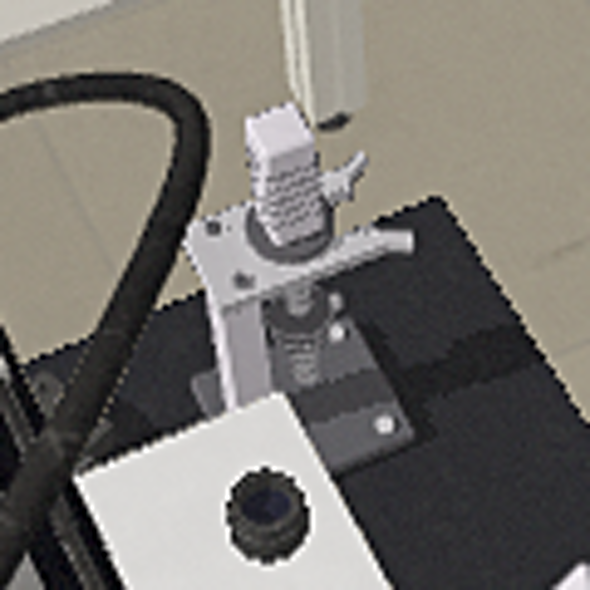

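The last picture shows the gauge upright on its flange in the fork, collar under it (300,310) and nothing touching it. Collar top is about 65 mm below the flange top, so the reading is about 42.5–43 mm. Handing in.

```bash
python3 -c "
from plant import manip
print(manip.job_done())"
```

```text
the job is handed in; nothing more can be done
None
```

I handed the job in at about 29 s of robot time: the gauge was bottomed in the bore, held there for over a second, and hung back in the fork. The hand-in gives no verdict, so the results below are my own measurements.

- **Tilting:** the tool can only turn about the vertical. I tilted the gauge by swinging it in the pads, pushing its rod against the fork's slot end. It stayed well short of 30°, so the bore did the rest, with one re-grip there.
- **In the bore:** the flange top stood 84.0 mm and the collar top 18.2 mm above the face, against 84 and 18 mm ideal. The rod was within about 2° of square, under roughly 25 N.
- **Back in the fork:** the gauge stands upright to within about 0.5° by eye and depth. Its axis is 1–2 mm from the seat, and the handle top is at 0.2225 m against 0.222 m expected.
- **Collar reading:** it comes to about 42.5 mm from the wrist camera and 43 mm from the scene camera, inside the 39.5–44.5 mm allowed. The gripper is open, about 0.15 m above its release height.

**What went wrong on the way:** the handle slid 12–19 mm in the pads each time I tilted or uprighted it. The gauge sagged to about 38° when I let go of it in the bore, and the first set-down was about 16 mm short of the seat. I re-gripped and corrected each of these. The final check's scene-camera handle-top value was invalid because it picked up the robot, so the handle-top and axis figures rest on the wrist camera and tool position.

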